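# Dock and pin the rover's payload modules

## Task

Fit out the rover's payload deck: slide each module lying on the bench, nose first and under the sensor plate, into the bay marked with the colour of its lid, then push one of the tapered drift pins from the rack down through the module's tail hole and the deck until its collar is fully home, so that the sprung-back module is drawn into line. Leave the pins in, do not knock the lidar, and leave the antenna, the meter and the screwdriver where they are.

Things in the scene. Friction and masses are not known exactly. Their poses are not given: they have to be found in the camera images.
- deck: Rover payload deck, fixed: aluminium plate, red side edges, from x = -190 to 175 mm, y = -145 to 145 mm in its own frame, 15 mm thick, top 75 mm above the bench, open below the holes. Origin at bench height under the middle pin hole; x is the way modules slide in (away from the robot). Three bays along x at y = -90, 0, 90 mm, each with a 19.5 mm pin hole through the plate at x = 0. Position and yaw vary.
- rail_mouth (a point): Point on the deck's top face in the middle bay where the rails begin (deck x = -45 mm). Black rails 14 mm high part the bays: here they are 4 mm wide (about 85 mm free between them), widening to 15 mm at deck x = 0; from there to x = 145 mm 75 mm is free (2.5 mm play each side of a 70 mm base plate). Nearer the robot the deck is flat and open.
- sensor_edge (a point): Middle of the near lower edge of the aluminium sensor plate, 72 mm above the deck's top. The plate covers the far ends of all bays, deck x = 75 to 165 mm, full width, 6 mm thick, on four corner posts, and carries the lidar.
- bumper_face (a point): Rest position of the face of the middle bay's black sprung bumper, under the sensor plate (deck x = 121 mm); each bay has one like it. It meets a module's nose 6 mm before the holes line up and pushes back 1 N per mm (travel 12 mm), so a module pushed in and let go springs back to 2 to 6 mm short of lining up, until a pin draws it in.
- lidar: Lidar scanner, cylinder 80 mm wide and 72 mm high, black with aluminium ends, fixed on top of the sensor plate at deck x = 125 mm, y = 0; origin at its underside (153 mm above the bench). Delicate: do not touch.
- bay_yellow: The yellow bay of the deck. Origin at the mouth of this bay's pin hole in the deck's top face (75 mm above the bench), axes parallel to the deck's. Seen as a yellow strip 16 x 50 mm on the bay floor 62 mm on the robot's side of the hole, and another yellow strip on top of the sensor plate. Which of the three bays is which colour varies.
- bay_blue: The blue bay of the deck. Origin at the mouth of this bay's pin hole in the deck's top face (75 mm above the bench), axes parallel to the deck's. Seen as a blue strip 16 x 50 mm on the bay floor 62 mm on the robot's side of the hole, and another blue strip on top of the sensor plate. Which of the three bays is which colour varies.
- bay_green: The green bay of the deck. Origin at the mouth of this bay's pin hole in the deck's top face (75 mm above the bench), axes parallel to the deck's. Seen as a green strip 16 x 50 mm on the bay floor 62 mm on the robot's side of the hole, and another green strip on top of the sensor plate. Which of the three bays is which colour varies.
- battery: Payload module (battery): black housing, yellow lid; loose, 0.45 to 0.7 kg, may be absent. Origin: centre of its underside; x to its nose. Base plate 170 x 70 mm (x, y), z = 2 to 10 mm, on two glide runners. Housing 60 mm wide (y), x = -8 to 82 mm, z = 10 to 60 mm (lid details to 66); centre of mass at x = 25 mm, so lift it there across the width. Docks with its x along the deck's x.
- battery_hole (a point): Centre of the battery module's 19.5 mm pin hole in its tail, at the top face of the base plate, at x = -42 mm, z = 10 mm in the module's frame.
- battery_handle (a point): Middle of the battery module's pull handle at its tail: a dark bar 10 mm thick (x), 50 mm long (y), from z = 36 to 46 mm, centred at x = -76 mm, on two posts 40 mm apart; open space of 63 mm between it and the housing.
- radio: Payload module (radio): white housing with two brass sockets on top, blue lid; loose, 0.45 to 0.7 kg, may be absent. Origin: centre of its underside; x to its nose. Base plate 170 x 70 mm (x, y), z = 2 to 10 mm, on two glide runners. Housing 60 mm wide (y), x = -8 to 82 mm, z = 10 to 60 mm (lid details to 66); centre of mass at x = 25 mm, so lift it there across the width. Docks with its x along the deck's x.
- radio_hole (a point): Centre of the radio module's 19.5 mm pin hole in its tail, at the top face of the base plate, at x = -42 mm, z = 10 mm in the module's frame.
- radio_handle (a point): Middle of the radio module's pull handle at its tail: a dark bar 10 mm thick (x), 50 mm long (y), from z = 36 to 46 mm, centred at x = -76 mm, on two posts 40 mm apart; open space of 63 mm between it and the housing.
- computer: Payload module (computer): bare aluminium housing with dark cooling ribs on top, green lid; loose, 0.45 to 0.7 kg, may be absent. Origin: centre of its underside; x to its nose. Base plate 170 x 70 mm (x, y), z = 2 to 10 mm, on two glide runners. Housing 60 mm wide (y), x = -8 to 82 mm, z = 10 to 60 mm (lid details to 66); centre of mass at x = 25 mm, so lift it there across the width. Docks with its x along the deck's x.
- computer_hole (a point): Centre of the computer module's 19.5 mm pin hole in its tail, at the top face of the base plate, at x = -42 mm, z = 10 mm in the module's frame.
- computer_handle (a point): Middle of the computer module's pull handle at its tail: a dark bar 10 mm thick (x), 50 mm long (y), from z = 36 to 46 mm, centred at x = -76 mm, on two posts 40 mm apart; open space of 63 mm between it and the housing.
- pin1: Tapered steel drift pin, red square head, 117 mm, 0.16 kg; three alike, upright in the rack at first. Origin: centre of its collar's underside. Below it a shank 18 mm wide for 30 mm, then a taper to a 5 mm tip at z = -72 mm. Collar 30 mm wide, 5 mm thick; head 22 x 22 mm, z = 5 to 45 mm, sides along the pin's x and y. Pushing it home draws the module in and takes up to about 20 N.
- pin2: Tapered steel drift pin, red square head, 117 mm, 0.16 kg; three alike, upright in the rack at first. Origin: centre of its collar's underside. Below it a shank 18 mm wide for 30 mm, then a taper to a 5 mm tip at z = -72 mm. Collar 30 mm wide, 5 mm thick; head 22 x 22 mm, z = 5 to 45 mm, sides along the pin's x and y. Pushing it home draws the module in and takes up to about 20 N.
- pin3: Tapered steel drift pin, red square head, 117 mm, 0.16 kg; three alike, upright in the rack at first. Origin: centre of its collar's underside. Below it a shank 18 mm wide for 30 mm, then a taper to a 5 mm tip at z = -72 mm. Collar 30 mm wide, 5 mm thick; head 22 x 22 mm, z = 5 to 45 mm, sides along the pin's x and y. Pushing it home draws the module in and takes up to about 20 N.
- rack: Grey steel pin rack, fixed, 170 x 50 mm, 80 mm high, three holes of 21 mm in a row along its x, 58 mm apart; origin at the centre of its underside. A pin's collar rests on its top, 80 mm above the bench. Position and yaw vary.
- antenna: White dome antenna with a black band, 104 mm wide, 67 mm high, standing on the bench, origin at the centre of its underside. Not part of the job.
- meter: Orange hand multimeter 150 x 80 x 38 mm lying on the bench, origin at the centre of its underside. Not part of the job.
- screwdriver: Screwdriver, 200 mm, lying on the bench, handle to its -x. Not part of the job.
There are look-alikes about, which are no part of the job. Leave any purple or white look-alike of the pin3 alone.

How it is judged:
By the outcome, as a careful person would: the job done as asked, in the order asked, and still so for the second after the job is handed in, with the robot touching nothing.
Of battery, radio, computer only 2 to 3 are there at a start; the rules pass over those that are not, and their reading is None.
At some moment in a run one of battery, radio, computer may be knocked a few centimetres aside while the robot is not near it.
It also fails if it takes over 210 s, if anything falls off the work surface, if the arm or the gripper's body presses on something with over 40 N, if the wrist force passes 120 N, or if a joint passes its speed limit or range.

## Robot

A 7-joint arm with a two-finger parallel gripper is mounted at the origin on the work surface. World frame = base frame: x ahead of the robot, y to its left, z up, the work surface at z = 0. Lengths are in m, angles in rad, forces in N, time in s.
With the tool pointing down it reaches from about 0.4 to 0.9 m from the base axis. Payload 5.5 kg.
Tool frame: the origin (TCP) lies between the finger pads; the fingertips stand tip_extent ahead of it and the grasp point (between the pads) lies 5 mm behind it (tip_extent is the distance from the TCP to the fingertips, in m); z points along the fingers, y is the line along which they close (so a half turn about z gives the same grasp; the last joint's range is limited). The gripper opens to 92 mm and grips with 3 to 60 N. Pads are 19 mm wide; open, the fingers measure 130 mm over their backs; the gripper's body (75 mm by 190 mm) begins 47 mm behind the grasp point.
Start: joints at [-0.859, 0.501, -0.427, 1.55, 0.221, 1.138, -0.21], TCP at [0.282, 0.586, 0.241] pointing down, gripper open.
Joint ranges: [-2.88, 2.88], [-0.31, 2.03], [-1.54, 1.56], [0.2, 2.42], [-1.41, 4.55], [0.19, 2.02], [-2.57, 2.57]. Speed limits (rad/s): [2.57, 2.57, 3.14, 3.14, 3.14, 3.14, 3.14].

## Interface

Orientations are given as a 3x3 rotation matrix whose columns are the frame's x, y, z axes.
In Python, from cell import * gives the robot as it stands.
- The arm moves only by the tool jog_arm, never from a script. Its argument "deltas" is text: rows parted by semicolons, each of 7 numbers parted by spaces: the turn, a rotation vector about the tool's x, y, z in degrees, then the shift along the tool's x, y, z in m, then the finger opening in m, from 0 to 0.0918. A call has 1 to 5 rows; each row is the pose to reach, as a shift and turn from the pose commanded when the call began, along the tool's axes at that moment; what a row does not reach only later rows make up. A row lasts 1/8 s, in which the tool goes at most 62.5 mm and 10.7 degrees, less where a joint would pass 70% of its speed; a pose out of reach is approached as far as the arm can. A call with a gripper value outside its range is refused whole. The fingers move at their own pace and stop on an object; the grip force is fixed at half the most. Time passes only in rows, so rows that repeat a pose let the fingers close. It gives the time, the measured TCP pose, the force, the opening and the grip force at its end, in the units of the state.
- read_state(): the state, without advancing time (a new reading comes with each control period).
- read_camera(name): name is "scene" or "top" or "wrist"; returns the picture (384x512x3 uint8, blue, green, red); there is no depth.
- camera_model(name): a dict with "mtx" (3x3 intrinsics, pixels), "xyz" and "rotation" of the camera in the world. Camera axes: x right, y up, looking along -z (the intrinsics and any distortion apply to the point x, -y, -z); pixel columns grow to the right and rows downward; lengths in m; the calibration is good to about 2 mm. A picture is of the moment at which its call begins: read the wrist's pose just before it. camera_model takes no time and is no camera call; for the wrist camera it gives the pose at the moment of the call.
- finish_job(): hands the job in; it is judged then, once.
Trained networks look in the newest picture that a camera, given by its name, has taken for a name from the list of things; names that differ only in an ending like _2 or _b are one class to them, and where a whole thing is asked for, a point or a joint stands for the part that bears it (a point fixed in the world has none). Each returns a list of dicts, best first, with "conf" (0 to 1); they miss things now and then, are a little off and sometimes report something else, mostly with a low value. They report only what shows in the picture. A call takes as long as a camera call. They do not tell look-alikes from the thing itself.
- find_in(thing, camera): "pixel" ([row, column] in pixels, amid what is visible of it).
- silhouettes(thing, camera): "region" (384x512 bool, what is visible of it) and "pixel" ([row, column] in pixels, amid what is visible of it).
- landmark_of(thing, camera): "pixel" ([row, column] in pixels: a listed point, or the origin of a listed thing).
The state is a dict: "time": time; "joints": joint angles; "qvel": joint speeds; "effort": joint torques, N m; "position": TCP position; "ee_rot": TCP orientation; "contact_force": force on the tool from outside, world axes, zero at the start; "torque": the same for the moment, N m; "finger_gap": opening from 0.0 (shut) to 1.0 (fully open); "grip_force": force on a finger pad.
Only numpy, scipy, OpenCV 4.12 (cv2) and the standard library are available. Lean on these libraries where they do the work, as an engineer would, in place of code of your own. Each camera call takes 0.05 s, during which the arm holds its last target. There are 200 camera calls.

## Working session

There is one attempt and no reset: what is moved stays moved. The work goes in short steps, Python scripts to look and compute and a tool call to move; the robot and the scene stay as the last step left them, time stands still between calls to the robot, and variables do not carry over. Pictures are saved under pics/ and viewed, at most 14 in all, crops included, and the job is handed in when it is done.

Besides the shell and the picture viewer there is one more tool, called by a JSON object that holds its "method" and its "body". jog_arm: Moves the arm, as the interface text tells. Its arguments: {"type":"object","properties":{"deltas":{"type":"string"}},"required":["deltas"]}

```bash
ls; mkdir -p pics
python3 - <<'E'
from cell import *
import cv2,numpy as np
s=read_state();print(s['time'],s['position'],s['ee_rot'],s['finger_gap'])
for n in("top","scene"):
    im=read_camera(n);cv2.imwrite(f'pics/{n}0.png',im)
    m=camera_model(n);print(n,m)
E
```

```text
pics
0.0 [0.28175649 0.58497686 0.23965816] [[-9.00998896e-01  4.33820389e-01 -9.27029715e-04]
 [ 4.33821375e-01  9.00997136e-01 -1.78189478e-03]
 [ 6.22288340e-05 -2.00765053e-03 -9.99997983e-01]] 1.0017465480122976
top {'mtx': array([[362.15950454,   0.        , 254.79864655],
       [  0.        , 362.15950454, 191.4818082 ],
       [  0.        ,   0.        ,   1.        ]]), 'xyz': array([0.39434097, 0.03640748, 1.11141763]), 'rotation': array([[-0.01393486,  0.98570701, -0.16789134],
       [-0.99972445, -0.01056246,  0.02096315],
       [ 0.01889018,  0.1681372 ,  0.98558259]])}
scene {'mtx': array([[468.89564274,   0.        , 245.57657717],
       [  0.        , 468.89564274, 194.00189357],
       [  0.        ,   0.        ,   1.        ]]), 'xyz': array([1.31179901, 0.86576152, 1.09689366]), 'rotation': array([[-0.74030844, -0.44108914,  0.50733005],
       [ 0.67226321, -0.48838338,  0.55636665],
       [ 0.00236428,  0.75294225,  0.65808234]])}
```

View pics/top0.png

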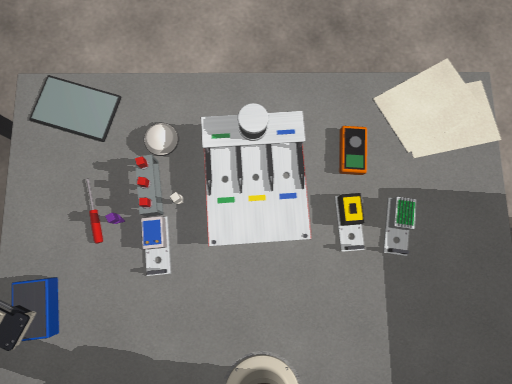

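View pics/scene0.png

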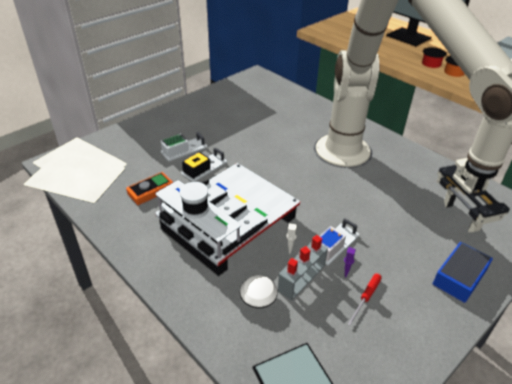

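The top view (row, col) shows the deck with bays green (200,226), yellow (198,257) and blue (196,288). The modules are radio at (245,153), battery at (222,351) and computer at (225,400). There are three red pins in the rack at (162,141), (182,143) and (202,145). Pin look-alikes are purple at (217,115) and white at (198,177), both standing off the rack. The meter, antenna, screwdriver and blue box are to be left alone.

```bash
cat > h.py <<'E'
from cell import *
import numpy as np, cv2
from scipy.optimize import least_squares
def ray(cm,px):
    K=cm['mtx'];d=np.linalg.inv(K)@[px[1],px[0],1.]
    return cm['xyz'],cm['rotation']@[d[0],-d[1],-d[2]]
def at_z(cm,px,z):
    o,d=ray(cm,px);return o+d*(z-o[2])/d[2]
def proj(cm,P):
    q=cm['rotation'].T@(np.asarray(P)-cm['xyz']);u=cm['mtx']@[q[0],-q[1],-q[2]];return u[1]/u[2],u[0]/u[2]
Z=dict(rail_mouth=.075,sensor_edge=.147,bay_yellow=.075,bay_blue=.075,bay_green=.075,
 lidar=.153,pin1=.08,rack=0,antenna=0,meter=0,screwdriver=0)
for m in('battery','radio','computer'): Z[m]=0;Z[m+'_hole']=.010;Z[m+'_handle']=.041
def look(cam,names,n=1,base=0,minc=.3):
    cm=camera_model(cam);im=read_camera(cam);out={}
    for t in names:
        L=[r for r in landmark_of(t,cam) if r['conf']>minc][:n]
        for r in L: out.setdefault(t,[]).append((at_z(cm,r['pixel'],Z[t]+base),round(r['conf'],2),np.round(r['pixel'],1)))
    return cm,im,out
DK=dict(rail_mouth=(-45,0),sensor_edge=(75,0),lidar=(125,0),bay_green=(0,90),bay_yellow=(0,0),bay_blue=(0,-90))
MK={'':(0,0),'_hole':(-42,0),'_handle':(-76,0)}
def rigid(model,pts):
    A=np.array(model)/1000;B=np.array(pts)[:,:2];a=A.mean(0);b=B.mean(0)
    H=(A-a).T@(B-b);th=np.arctan2(H[0,1]-H[1,0],H[0,0]+H[1,1])
    R=np.array([[np.cos(th),-np.sin(th)],[np.sin(th),np.cos(th)]]);t=b-R@a
    return t,th,np.round(1000*(A@R.T+t-B),1)
E
python3 - <<'E'
from h import *
np.set_printoptions(precision=4,suppress=True)
for cam in('top','scene'):
    cm,im,o=look(cam,[k for k in Z if k!='pin1'])
    _,_,p=look(cam,['pin1'],6,minc=.2)
    k=[d for d in DK if d in o]
    print(cam,'deck',k,rigid([DK[d] for d in k],[o[d][0][0] for d in k]))
    for m in('battery','radio','computer'):
        k=[d for d in MK if m+d in o]
        print(m,[o[m+d][0][1] for d in k], rigid([MK[d] for d in k],[o[m+d][0][0] for d in k]) if len(k)>1 else k)
    for t in('rack','antenna','meter','screwdriver'):print(t,o.get(t))
    for x in p.get('pin1',[]):print('pin',x)
print(camera_model('wrist'))
E
```

```text
top deck ['rail_mouth', 'sensor_edge', 'lidar'] (array([0.6136, 0.0141]), np.float64(0.004360644907404506), array([[ 1.3,  2.1],
       [-1.5, -7.1],
       [ 0.2,  5. ]]))
battery [0.91, 0.73, 0.92] (array([ 0.4797, -0.2745]), np.float64(-0.03192822198777523), array([[ 2. ,  2.2],
       [ 7.1, -5.3],
       [-9.1,  3.1]]))
radio [0.98, 0.77, 0.72] (array([0.4251, 0.3303]), np.float64(-2.0903955204730966), array([[ -0.1,  18.9],
       [ 63.9,  69. ],
       [-63.8, -87.9]]))
computer [0.95, 0.76, 0.72] (array([ 0.465, -0.418]), np.float64(-0.187245867320178), array([[ 1.7,  1.2],
       [-5.1, -2.4],
       [ 3.4,  1.2]]))
rack [(array([0.6024, 0.3261, 0.    ]), 0.84, array([186.6, 153.8]))]
antenna [(array([0.742 , 0.2998, 0.    ]), 0.58, array([143.2, 163.6]))]
meter [(array([ 0.7193, -0.3036,  0.    ]), 0.89, array([148.6, 353.2]))]
screwdriver [(array([ 0.7173, -0.298 ,  0.    ]), 0.74, array([149.2, 351.5]))]
pin (array([0.5489, 0.3722, 0.08  ]), 0.7, array([200.1, 129.8]))
pin (array([0.4586, 0.212 , 0.08  ]), 0.67, array([231.1, 185.5]))
pin (array([0.5395, 0.3318, 0.08  ]),
[... 1131 characters left out ...]
screwdriver [(array([0.5343, 0.5035, 0.    ]), 0.67, array([302.9, 362.8]))]
pin (array([0.6299, 0.4283, 0.08  ]), 0.78, array([287.6, 323.2]))
pin (array([0.5322, 0.3173, 0.08  ]), 0.74, array([246.7, 316.1]))
pin (array([0.5175, 0.2619, 0.08  ]), 0.68, array([234.1, 305.4]))
pin (array([0.5994, 0.3291, 0.08  ]), 0.65, array([260.8, 303.5]))
pin (array([0.6529, 0.3301, 0.08  ]), 0.51, array([270.9, 290.7]))
{'mtx': array([[312.7226,   0.    , 262.8333],
       [  0.    , 312.7226, 192.0899],
       [  0.    ,   0.    ,   1.    ]]), 'xyz': array([0.2189, 0.6159, 0.3839]), 'rotation': array([[ 0.433 , -0.87  , -0.2359],
       [ 0.9014,  0.4181,  0.1126],
       [ 0.0007, -0.2613,  0.9652]])}
```

```bash
cat >> h.py <<'E'
def go(P,yaw=None,S=None):
    """deltas (deg, m) in tool axes to bring TCP to P, pointing down, tool y at yaw+90deg"""
    from scipy.spatial.transform import Rotation as R
    s=S or read_state();C=np.array(s['ee_rot'])
    if yaw is None: T=C
    else:
        c,n=np.cos(yaw),np.sin(yaw);T=np.array([[-c,-n,0],[-n,c,0],[0,0,-1]])
    rv=np.degrees(R.from_matrix(C.T@T).as_rotvec())
    return np.round(rv,2),np.round(C.T@(np.array(P)-s['position']),4)
E
python3 -c "
from h import *
print(go([.41,.31,.27],0.05))"
```

```text
(array([  0.  ,  -0.  , -28.58]), array([-0.2349, -0.1928, -0.0293]))
```

{"method": "jog_arm", "body": {"deltas": "0 0 -10 -0.06 -0.05 -0.03 0.0918; 0 0 -20 -0.12 -0.1 -0.03 0.0918; 0 0 -28.6 -0.175 -0.145 -0.03 0.0918; 0 0 -28.6 -0.235 -0.193 -0.03 0.0918; 0 0 -28.6 -0.235 -0.193 -0.03 0.0918"}}

```text
time: 2.92
position: [0.411, 0.3076, 0.2711]
ee_rot: [[-0.999, -0.05, 0.001], [-0.05, 0.999, 0.0], [-0.001, 0.0, -1.0]]
contact_force: [0.7, 0.4, 0.2]
finger_gap: 1.0
grip_force: 0.0
```

{"method": "jog_arm", "body": {"deltas": "0 0 0 0 0 0 0.0918; 0 0 0 0 0 0 0.0918; 0 0 0 0 0 0 0.0918"}}

```text
time: 3.3
position: [0.4091, 0.3115, 0.2709]
ee_rot: [[-0.999, -0.053, -0.0], [-0.053, 0.999, 0.001], [0.0, 0.001, -1.0]]
contact_force: [-0.1, 0.5, -0.1]
finger_gap: 1.001
grip_force: 0.0
```

Run:
```python
from h import *
np.set_printoptions(precision=4,suppress=True)
s=read_state();print(s['time'],s['position'])
cm,im,o=look('wrist',['radio','radio_hole','radio_handle','rack'])
_,_,p=look('wrist',['pin1'],6,minc=.2)
cv2.imwrite('pics/w1.png',im)
k=[d for d in MK if 'radio'+d in o]
print(k,rigid([MK[d] for d in k],[o['radio'+d][0][0] for d in k]),[o['radio'+d][0][2] for d in k])
print(o.get('rack'));[print(x) for x in p.get('pin1',[])]
```

```text
3.3 [0.4091 0.3115 0.2709]
['', '_hole', '_handle'] (array([0.4225, 0.3072]), np.float64(0.05043563797416824), array([[ 2.8, -0.1],
       [-1.6,  0.4],
       [-1.2, -0.3]])) [array([169.3, 259. ]), array([141.9, 258.4]), array([114.9, 258.7])]
[(array([0.5941, 0.3302, 0.    ]), 0.65, array([285. , 268.4]))]
(array([0.4422, 0.2398, 0.08  ]), 0.79, array([199.5, 197.6]))
(array([0.5361, 0.319 , 0.08  ]), 0.57, array([278.1, 264.1]))
```

View pics/w1.png

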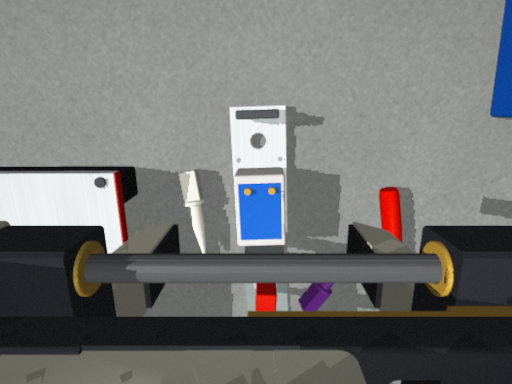

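The wrist view shows the radio straight ahead, with its hole at (141,258) and handle at (115,258). The white look-alike is at (188,190) and the purple one at (295,317); both seem to stand on their heads. I'll locate them before descending.

Run:
```python
from h import *
np.set_printoptions(precision=3,suppress=True)
t=cv2.imread('pics/top0.png');s=cv2.imread('pics/scene0.png')
T,S=camera_model('top'),camera_model('scene')
def blobs(im,f,y0,y1,x0,x1):
    h=cv2.cvtColor(im,cv2.COLOR_BGR2HSV)[y0:y1,x0:x1].astype(int);m=f(h)
    r,c=np.nonzero(m);return r+y0,c+x0
pur=lambda h:(h[...,0]>125)&(h[...,0]<155)&(h[...,1]>90)
for im,cm,b in((t,T,(205,235,95,135)),(s,S,(240,285,335,365))):
    r,c=blobs(im,pur,*b);print('purple',r.min(),r.max(),c.min(),c.max(),r.mean(),c.mean(),[at_z(cm,(r.mean(),c.mean()),z)[:2] for z in(.03,.05)])
whi=lambda h:(h[...,2]>150)&(h[...,1]<60)
for im,cm,b in((t,T,(188,208,166,188)),(s,S,(218,256,284,301))):
    r,c=blobs(im,whi,*b);print('white',r.min(),r.max(),c.min(),c.max(),r.mean(),c.mean(),[at_z(cm,(r.mean(),c.mean()),z)[:2] for z in(.03,.05)])
a=cv2.resize(t[130:290,90:230],None,fx=3.4,fy=3.4,interpolation=2);b=cv2.resize(s[205:315,265:385],None,fx=2.5,fy=2.5,interpolation=2)
o=np.zeros((544,476+300,3),np.uint8);o[:a.shape[0],:476]=a;o[:b.shape[0],476:476+b.shape[1]]=b;cv2.imwrite('pics/c1.png',o)
```

```text
purple 213 223 105 124 218.08904109589042 114.01369863013699 [array([0.503, 0.433]), array([0.501, 0.425])]
purple 247 276 344 354 259.3041237113402 348.74226804123714 [array([0.46 , 0.389]), array([0.476, 0.398])]
white 192 203 170 182 197.16304347826087 176.31521739130434 [array([0.564, 0.25 ]), array([0.561, 0.246])]
white 218 246 286 300 231.8967741935484 291.3290322580645 [array([0.504, 0.196]), array([0.52 , 0.208])]
```

View pics/c1.png

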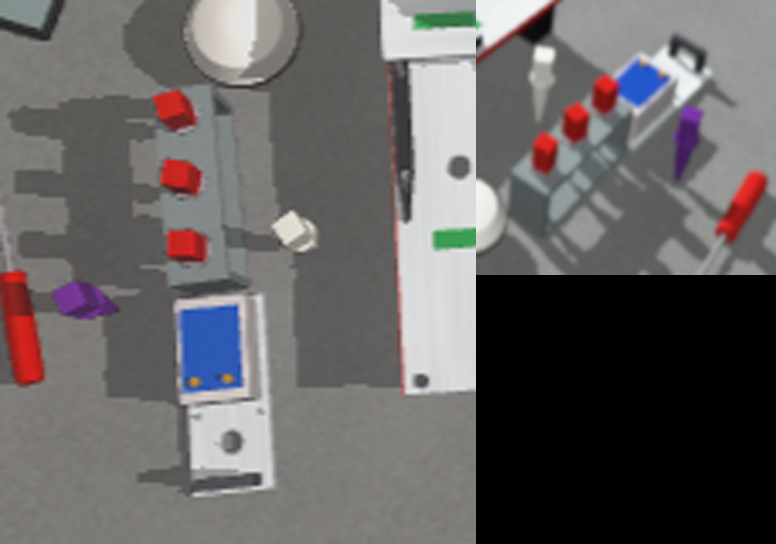

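In the start pictures the white and purple look-alikes stand with heads up, at crop (230,295) and (300,80), but the later wrist view has the white one lying down. I'll re-check from the fixed cameras.

Run:
```python
from h import *
t=read_camera('top');s=read_camera('scene')
a=cv2.resize(t[130:290,90:230],None,fx=3.4,fy=3.4,interpolation=2);b=cv2.resize(s[205:315,265:385],None,fx=2.5,fy=2.5,interpolation=2)
o=np.zeros((544,476+300,3),np.uint8);o[:a.shape[0],:476]=a;o[:b.shape[0],476:476+b.shape[1]]=b;cv2.imwrite('pics/c2.png',o)
```

```text
(no output)
```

View pics/c2.png

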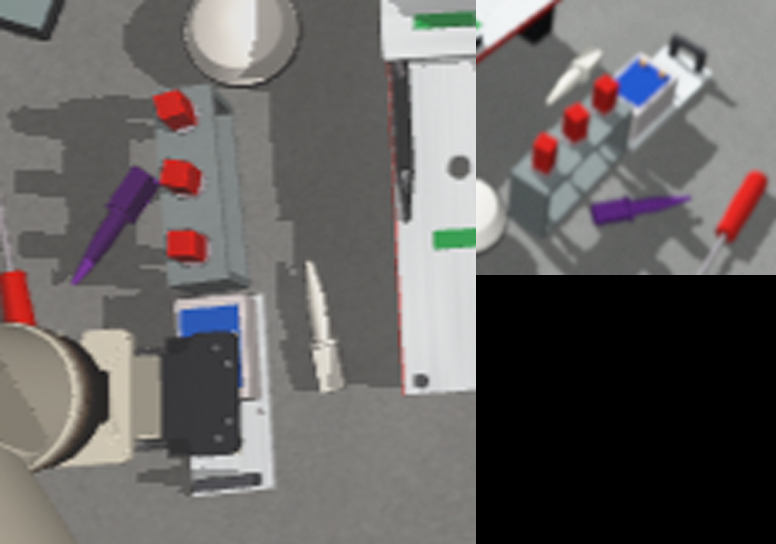

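Both look-alikes have toppled by themselves: white lies beside the radio (y about 0.225) and purple lies left of the rack. A partly closed gripper held high clears the white one.

```bash
python3 -c "
from h import *
print(go([.4475,.3085,.10],0.05),go([.4475,.3085,.044],0.05))
print({k:v for k,v in read_state().items() if k in('finger_gap','tip_extent')},read_state().keys())"
```

```text
(array([ 0.  , -0.01,  0.05]), array([-0.0375, -0.0034,  0.1707])) (array([ 0.  , -0.01,  0.05]), array([-0.0376, -0.0034,  0.2267]))
{'finger_gap': 0.9999151831781258} dict_keys(['time', 'joints', 'qvel', 'effort', 'position', 'ee_rot', 'contact_force', 'torque', 'grip_force', 'finger_gap'])
```

{"method": "jog_arm", "body": {"deltas": "0 0 0 -0.02 -0.003 0.06 0.08; 0 0 0 -0.0375 -0.003 0.12 0.08; 0 0 0 -0.0375 -0.003 0.165 0.08; 0 0 0 -0.0375 -0.003 0.18 0.08; 0 0 0 -0.0375 -0.003 0.19 0.08"}}

```text
time: 4.38
position: [0.4478, 0.3092, 0.0809]
ee_rot: [[-0.999, -0.051, 0.0], [-0.051, 0.999, 0.001], [-0.0, 0.001, -1.0]]
contact_force: [0.3, 0.5, 0.3]
finger_gap: 0.872
grip_force: 0.0
```

{"method": "jog_arm", "body": {"deltas": "0 0 0 0 0 0.01 0.08; 0 0 0 0 0 0.02 0.08; 0 0 0 0 0 0.03 0.08; 0 0 0 0 0 0.037 0.08; 0 0 0 0 0 0.037 0.08"}}

```text
time: 5.0
position: [0.4472, 0.3084, 0.0431]
ee_rot: [[-0.999, -0.05, -0.001], [-0.05, 0.999, -0.001], [0.001, -0.001, -1.0]]
contact_force: [0.0, 0.2, 0.8]
finger_gap: 0.872
grip_force: 0.0
```

{"method": "jog_arm", "body": {"deltas": "0 0 0 0 0 0 0.05; 0 0 0 0 0 0 0.05; 0 0 0 0 0 0 0.05; 0 0 0 0 0 0 0.05; 0 0 0 0 0 0 0.05"}}

```text
time: 5.62
position: [0.4479, 0.3093, 0.0441]
ee_rot: [[-0.999, -0.051, 0.001], [-0.051, 0.999, 0.001], [-0.001, 0.001, -1.0]]
contact_force: [0.8, 1.8, 1.8]
finger_gap: 0.658
grip_force: 29.8
```

{"method": "jog_arm", "body": {"deltas": "0 0 0 0 0 -0.03 0.05; 0 0 0 0 0 -0.07 0.05; 0 0 0 0 0 -0.11 0.05; 0 0 0 0 0 -0.14 0.05; 0 0 0 0 0 -0.14 0.05"}}

```text
time: 6.25
position: [0.4483, 0.3088, 0.1848]
ee_rot: [[-0.999, -0.05, 0.002], [-0.05, 0.999, 0.001], [-0.002, 0.001, -1.0]]
contact_force: [0.3, 0.5, -6.1]
finger_gap: 0.655
grip_force: 29.8
```

Run:
```python
from h import *
np.set_printoptions(precision=4,suppress=True)
t=cv2.imread('pics/top0.png');T=camera_model('top')
h=cv2.cvtColor(t,cv2.COLOR_BGR2HSV).astype(int);H,S,V=h[...,0],h[...,1],h[...,2]
mods=[];pts=[]
for n,(rc,lo,hi,y) in dict(g=((200,226),50,75,90),y=((198,257),20,35,0),b=((196,288),100,125,-90)).items():
    r0,c0=rc;w=np.zeros_like(H,bool);w[r0-8:r0+9,c0-14:c0+15]=1
    r,c=np.nonzero(w&(H>lo)&(H<hi)&(S>100));p=at_z(T,(r.mean(),c.mean()),.075)
    mods.append((-62,y));pts.append(p)
for (r0,c0),y in zip(((179,225),(177,256),(174.5,286)),(90,0,-90)):
    a=int(r0);b=int(c0);w=t[a-6:a+7,b-6:b+7].mean(2);k=np.clip(w.max()*.65-w,0,None)
    rr,cc=np.mgrid[a-6:a+7,b-6:b+7];p=at_z(T,((rr*k).sum()/k.sum(),(cc*k).sum()/k.sum()),.075)
    mods.append((0,y));pts.append(p)
print(np.array(pts)[:,:2]);print(rigid(mods,pts))
s=read_state();print(s['position'],s['contact_force'])
```

```text
[[ 0.548   0.0992]
 [ 0.5531  0.009 ]
 [ 0.5581 -0.081 ]
 [ 0.6098  0.1016]
 [ 0.6149  0.0119]
 [ 0.6216 -0.0792]]
(array([0.6152, 0.012 ]), np.float64(0.05696833328471076), array([[ 0.2, -0.8],
       [ 0.2, -0.5],
       [ 0.4, -0.4],
       [ 0.2,  0.3],
       [ 0.3,  0.1],
       [-1.3,  1.4]]))
[0.4483 0.3088 0.1848] [ 0.3105  0.5311 -6.0683]
```

```bash
cat >> h.py <<'E'
DT,DY=np.array([.6152,.0120]),.057
def D(x,y,z):
    c,s=np.cos(DY),np.sin(DY);return np.array([DT[0]+(c*x-s*y)/1000,DT[1]+(s*x+c*y)/1000,z])
def inD(p):
    c,s=np.cos(DY),np.sin(DY);d=np.array(p)[:2]-DT;return 1000*np.array([c*d[0]+s*d[1],-s*d[0]+c*d[1]])
E
python3 -c "
from h import *
print(D(-110,-90,.19),go(D(-110,-90,.19),DY))"
```

```text
[ 0.51050587 -0.08412044  0.19      ] (array([ 0.05,  0.14, -0.4 ]), array([-0.0425, -0.3955, -0.0054]))
```

{"method": "jog_arm", "body": {"deltas": "0 0 -0.4 0 -0.06 -0.005 0.05; 0 0 -0.4 0 -0.12 -0.005 0.05; 0 0 -0.4 -0.01 -0.18 -0.005 0.05; 0 0 -0.4 -0.02 -0.24 -0.005 0.05; 0 0 -0.4 -0.03 -0.3 -0.005 0.05"}}

```text
time: 6.88
position: [0.4908, 0.0083, 0.1862]
ee_rot: [[-0.998, -0.057, -0.004], [-0.057, 0.998, -0.0], [0.004, -0.0, -1.0]]
contact_force: [1.8, 0.3, -7.6]
finger_gap: 0.653
grip_force: 29.8
```

{"method": "jog_arm", "body": {"deltas": "0 0 0 -0.005 -0.05 0 0.05; 0 0 0 -0.012 -0.095 0 0.05; 0 0 0 -0.012 -0.095 0 0.05; 0 0 0 -0.012 -0.095 0 0.05; 0 0 0 -0.012 -0.095 0 0.05"}}

```text
time: 7.5
position: [0.5091, -0.082, 0.1875]
ee_rot: [[-0.998, -0.06, -0.002], [-0.06, 0.998, 0.001], [0.002, 0.001, -1.0]]
contact_force: [0.5, 0.8, -7.2]
finger_gap: 0.655
grip_force: 29.8
```

Run:
```python
from h import *
np.set_printoptions(precision=4,suppress=True)
s=read_state();print(s['time'],s['position'],s['contact_force'],go(D(-110,-90,.125),DY,s))
t=read_camera('top');cv2.imwrite('pics/t2.png',t)
w=read_camera('wrist');cv2.imwrite('pics/w2.png',np.hstack([cv2.resize(t[130:260,180:330],(400,347)),cv2.resize(w,(400,300)).copy() if 0 else cv2.resize(w,(400,347))]))
```

```text
7.5 [ 0.5091 -0.082   0.1875] [ 0.4644  0.8001 -7.2188] (array([ 0.06, -0.13,  0.15]), array([-0.0014, -0.0023,  0.0625]))
```

View pics/w2.png

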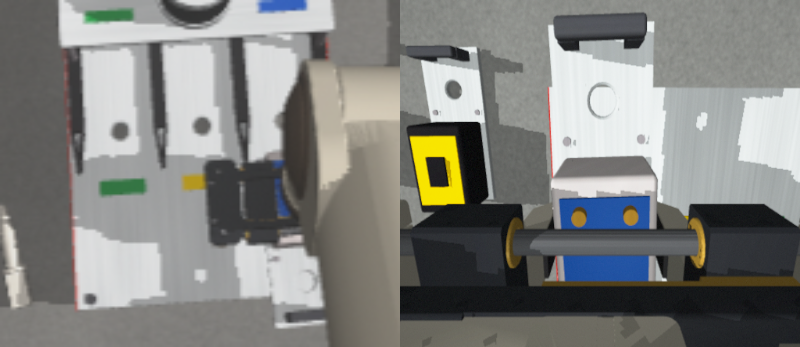

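The radio hangs squarely over the near end of the blue bay, overhanging the front edge. Next I lower it and slide it in.

{"method": "jog_arm", "body": {"deltas": "0 0 0 -0.0015 -0.002 0.02 0.05; 0 0 0 -0.0015 -0.002 0.04 0.05; 0 0 0 -0.0015 -0.002 0.055 0.05; 0 0 0 -0.0015 -0.002 0.065 0.05; 0 0 0 -0.0015 -0.002 0.066 0.05"}}

```text
time: 8.22
position: [0.5113, -0.0852, 0.1221]
ee_rot: [[-0.998, -0.058, -0.001], [-0.058, 0.998, 0.0], [0.001, 0.0, -1.0]]
contact_force: [-0.2, -0.0, -5.6]
finger_gap: 0.652
grip_force: 29.8
```

{"method": "jog_arm", "body": {"deltas": "0 0 0 -0.01 0 0 0.05; 0 0 0 -0.02 0 0 0.05; 0 0 0 -0.035 0 0 0.05; 0 0 0 -0.05 0 0 0.05; 0 0 0 -0.05 0 0 0.05"}}

```text
time: 8.85
position: [0.5636, -0.0822, 0.1229]
ee_rot: [[-0.998, -0.058, 0.002], [-0.058, 0.998, 0.0], [-0.002, 0.0, -1.0]]
contact_force: [-0.2, -0.8, -6.4]
finger_gap: 0.654
grip_force: 29.8
```

Run:
```python
from h import *
s=read_state();print(s['position'],s['contact_force'],inD(s['position']),go(D(15,-90,.120),DY,s))
```

```text
[ 0.56362245 -0.08221174  0.12291979] [-0.15630899 -0.75645379 -6.35438309] [-56.86094202 -91.12040581] (array([0.01, 0.11, 0.05]), array([-0.0719,  0.0011,  0.0031]))
```

{"method": "jog_arm", "body": {"deltas": "0 0 0 -0.015 0 0.001 0.05; 0 0 0 -0.03 0.001 0.001 0.05; 0 0 0 -0.045 0.001 0.001 0.05; 0 0 0 -0.06 0.001 0.001 0.05; 0 0 0 -0.072 0.001 0.001 0.05"}}

```text
time: 9.48
position: [0.6347, -0.0772, 0.1216]
ee_rot: [[-0.998, -0.058, 0.0], [-0.058, 0.998, 0.0], [-0.0, 0.0, -1.0]]
contact_force: [0.2, 0.2, -6.5]
finger_gap: 0.653
grip_force: 29.8
```

{"method": "jog_arm", "body": {"deltas": "0 0 0 0 0 0.001 0.05; 0 0 0 0 0 0.002 0.05; 0 0 0 0 0 0.002 0.078; 0 0 0 0 0 0.002 0.078; 0 0 0 0 0 0.002 0.078"}}

```text
time: 10.1
position: [0.6341, -0.0776, 0.1207]
ee_rot: [[-0.998, -0.057, 0.002], [-0.057, 0.998, -0.0], [-0.002, -0.0, -1.0]]
contact_force: [0.6, -0.1, 0.6]
finger_gap: 0.847
grip_force: 0.0
```

{"method": "jog_arm", "body": {"deltas": "0 0 0 0 0 -0.02 0.078; 0 0 0 0 0 -0.05 0.078; 0 0 0 0 0 -0.08 0.078; 0 0 0 0.06 0 -0.09 0.078; 0 0 0 0.10 0 -0.09 0.078"}}

```text
time: 10.72
position: [0.5329, -0.0834, 0.2122]
ee_rot: [[-0.998, -0.057, 0.003], [-0.057, 0.998, -0.001], [-0.003, -0.001, -1.0]]
contact_force: [0.3, -0.2, 0.9]
finger_gap: 0.851
grip_force: 0.0
```

Run:
```python
from h import *
np.set_printoptions(precision=4,suppress=True)
s=read_state();print(s['time'],s['position'],inD(s['position']))
cm,im,o=look('wrist',['radio_hole','radio_handle'],base=.075)
cv2.imwrite('pics/w3.png',im)
for k in o:print(k,o[k],inD(o[k][0][0]))
P=D(-10-76,-90,.115);print(P,go(P,DY+np.pi/2,s),go(P,DY-np.pi/2,s),s['joints'][6])
```

```text
10.725 [ 0.5329 -0.0834  0.2122] [-87.5562 -90.5787]
radio_hole [(array([ 0.5648, -0.0825,  0.085 ]), 0.95, array([221.6, 261.9]))] [-55.7349 -91.4686]
radio_handle [(array([ 0.5331, -0.0876,  0.116 ]), 0.91, array([197.8, 257.6]))] [-87.6518 -94.7949]
[ 0.5345 -0.0828  0.115 ] (array([ -0.18,   0.09, -89.98]), array([-0.0013,  0.0007,  0.0972])) (array([ 0.09,  0.18, 90.02]), array([-0.0013,  0.0007,  0.0972])) 1.647804066482941
```

View pics/w3.png

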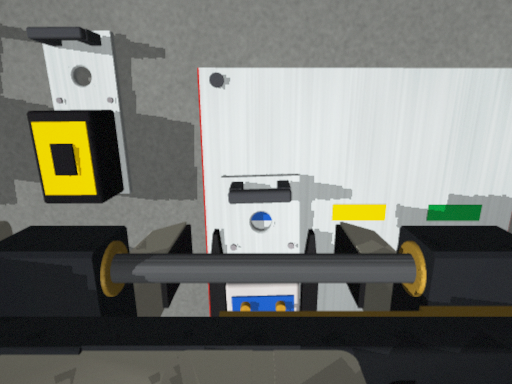

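The radio lies in the blue bay with its hole about 56 mm short (hole at (221,262), handle at (190,260)). Next I push it home with both fingertips on the back of the handle.

{"method": "jog_arm", "body": {"deltas": "0 0 0 0.04 0.0005 0 0.025; 0 0 0 0.04 0.0005 0.03 0.025; 0 0 0 0.04 0.0005 0.07 0.025; 0 0 0 0.04 0.0005 0.10 0.025; 0 0 0 0.04 0.0005 0.10 0.025"}}

```text
time: 11.5
position: [0.4935, -0.0845, 0.1085]
ee_rot: [[-0.998, -0.058, -0.003], [-0.058, 0.998, 0.001], [0.003, 0.001, -1.0]]
contact_force: [-0.2, 0.1, 0.1]
finger_gap: 0.356
grip_force: 0.0
```

{"method": "jog_arm", "body": {"deltas": "0 0 0 -0.015 0 0 0.025; 0 0 0 -0.03 0 0 0.025; 0 0 0 -0.045 0 0 0.025; 0 0 0 -0.06 0 0 0.025; 0 0 0 -0.068 0 0 0.025"}}

```text
time: 12.12
position: [0.5627, -0.0807, 0.1104]
ee_rot: [[-0.998, -0.058, 0.0], [-0.058, 0.998, 0.0], [-0.0, 0.0, -1.0]]
contact_force: [-6.4, 0.6, 4.7]
finger_gap: 0.271
grip_force: 3.1
```

Run:
```python
from h import *
s=read_state();print(s['position'],s['contact_force'],inD(s['position']),go(D(-45,-90,.112),DY,s))
```

```text
[ 0.56269895 -0.0806787   0.1104447 ] [-6.44629009  0.56421388  4.71910579] [-57.69561482 -89.53724079] (array([0.01, 0.01, 0.05]), array([-0.0127, -0.0005, -0.0016]))
```

{"method": "jog_arm", "body": {"deltas": "0 0 0 -0.004 0 0 0.025; 0 0 0 -0.006 0 0 0.025; 0 0 0 -0.008 0 0 0.025; 0 0 0 -0.008 0 0 0.025; 0 0 0 -0.008 0 0 0.025"}}

```text
time: 12.75
position: [0.5676, -0.0805, 0.1099]
ee_rot: [[-0.998, -0.057, -0.004], [-0.057, 0.998, -0.0], [0.004, 0.0, -1.0]]
contact_force: [-8.9, 0.2, 6.8]
finger_gap: 0.272
grip_force: 4.6
```

Run:
```python
from h import *
np.set_printoptions(precision=4,suppress=True)
s=read_state();print(s['position'],s['contact_force'],s['torque'],inD(s['position']))
cm,im,o=look('wrist',['radio_hole','radio_handle'],base=.075)
cv2.imwrite('pics/w4.png',im)
for k in o:print(k,o[k],inD(o[k][0][0]))
```

```text
[ 0.5676 -0.0805  0.1099] [-8.871   0.1572  6.8348] [ 0.2754  1.8632 -0.041 ] [-52.7885 -89.6764]
radio_hole [(array([ 0.6173, -0.0808,  0.085 ]), 0.65, array([308. , 257.7]))] [ -3.1433 -92.766 ]
radio_handle [(array([ 0.5846, -0.0839,  0.116 ]), 0.9, array([288.8, 254. ]))] [-35.9785 -94.0176]
```

View pics/w4.png

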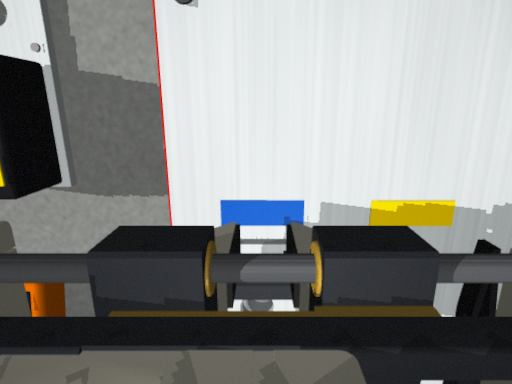

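{"method": "jog_arm", "body": {"deltas": "0 0 0 -0.004 0 0 0.025; 0 0 0 -0.006 0 0 0.025; 0 0 0 -0.008 0 0 0.025; 0 0 0 -0.008 0 0 0.025; 0 0 0 -0.008 0 0 0.025"}}

```text
time: 13.52
position: [0.5722, -0.0803, 0.1097]
ee_rot: [[-0.998, -0.057, -0.011], [-0.057, 0.998, -0.0], [0.011, 0.0, -1.0]]
contact_force: [-19.7, 2.2, 16.0]
finger_gap: 0.27
grip_force: 9.4
```

Run:
```python
from h import *
s=read_state();print(s['position'],s['contact_force'],inD(s['position']))
```

```text
[ 0.57217328 -0.08032498  0.10968009] [-19.69191387   2.22252381  16.01108253] [-48.21651738 -89.72383916]
```

{"method": "jog_arm", "body": {"deltas": "0 0 0 0.006 0 0 0.025; 0 0 0 0.02 0 0 0.025; 0 0 0 0.04 0 -0.01 0.025; 0 0 0 0.06 0 -0.05 0.025; 0 0 0 0.06 0 -0.09 0.025"}}

```text
time: 14.15
position: [0.5164, -0.0841, 0.2007]
ee_rot: [[-0.998, -0.057, 0.0], [-0.057, 0.998, -0.0], [-0.0, -0.0, -1.0]]
contact_force: [0.7, -0.4, 0.2]
finger_gap: 0.271
grip_force: 0.0
```

{"method": "jog_arm", "body": {"deltas": "0 0 0 0.02 -0.002 -0.01 0.025; 0 0 0 0.02 -0.002 -0.01 0.025; 0 0 0 0.02 -0.002 -0.01 0.025"}}

```text
time: 14.52
position: [0.4983, -0.0869, 0.2096]
ee_rot: [[-0.998, -0.057, 0.001], [-0.057, 0.998, -0.0], [-0.001, -0.0, -1.0]]
contact_force: [0.6, -0.2, -0.5]
finger_gap: 0.268
grip_force: 0.0
```

Run:
```python
from h import *
np.set_printoptions(precision=4,suppress=True)
s=read_state();print(s['position'],s['contact_force'],inD(s['position']),s['time'])
cm,im,o=look('wrist',['radio_hole','radio_handle'],base=.075)
for k in o:print(k,o[k],inD(o[k][0][0]))
_,t,o=look('top',['radio_hole','radio_handle'],base=.075)
for k in o:print(k,o[k],inD(o[k][0][0]))
h=proj(cm,D(0,-90,.085));print(h)
r,c=map(int,h);a=cv2.resize(im[r-50:min(r+30,384),c-60:c+60],None,fx=3.3,fy=3.3)
b=cv2.resize(t[140:220,190:310],None,fx=3.3,fy=3.3)
H=max(a.shape[0],b.shape[0]);cv2.imwrite('pics/w5.png',np.hstack([np.pad(i,((0,H-i.shape[0]),(0,0),(0,0))) for i in(a,b)]))
```

```text
[ 0.4983 -0.0869  0.2096] [ 0.5863 -0.2121 -0.4624] [-122.3393  -92.0579] 14.525
radio_hole [(array([ 0.6162, -0.077 ,  0.085 ]), 0.71, array([305.4, 265.8]))] [ -4.0352 -88.9501]
radio_handle [(array([ 0.5825, -0.0804,  0.116 ]), 0.78, array([293.2, 264.6]))] [-37.9227 -90.3876]
radio_hole [(array([ 0.6137, -0.0827,  0.085 ]), 0.76, array([176. , 288.1]))] [ -6.8691 -94.4708]
radio_handle [(array([ 0.5871, -0.0721,  0.116 ]), 0.96, array([183. , 285.8]))] [-32.838  -82.3207]
(np.float64(308.9523377670486), np.float64(264.7222935315777))
```

View pics/w5.png

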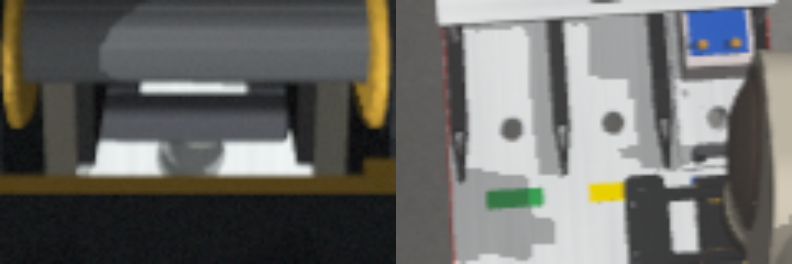

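The radio is docked and has sprung back about 4-5 mm, with the hole crescent visible at about (305,266). Next I look at the pins from above the rack.

```bash
python3 -c "
from h import *
print(go([.66,.33,.29],0.057))"
```

```text
(array([ 0.03, -0.05,  0.04]), array([-0.1859,  0.4066, -0.0809]))
```

{"method": "jog_arm", "body": {"deltas": "0 0 0 0 0.01 -0.04 0.06; 0 0 0 0 0.06 -0.08 0.06; 0 0 0 -0.02 0.12 -0.08 0.06; 0 0 0 -0.05 0.17 -0.08 0.06; 0 0 0 -0.08 0.22 -0.08 0.06"}}

```text
time: 15.45
position: [0.5658, 0.1393, 0.2899]
ee_rot: [[-0.998, -0.057, 0.001], [-0.057, 0.998, 0.0], [-0.001, 0.0, -1.0]]
contact_force: [1.1, 0.6, -1.1]
finger_gap: 0.652
grip_force: 0.0
```

{"method": "jog_arm", "body": {"deltas": "0 0 0 -0.03 0.05 0 0.06; 0 0 0 -0.06 0.1 0 0.06; 0 0 0 -0.08 0.15 0 0.06; 0 0 0 -0.106 0.187 0 0.06; 0 0 0 -0.106 0.187 0 0.06"}}

```text
time: 16.08
position: [0.6592, 0.3348, 0.2872]
ee_rot: [[-0.998, -0.062, -0.003], [-0.062, 0.998, 0.002], [0.003, 0.002, -1.0]]
contact_force: [1.3, -0.4, -0.2]
finger_gap: 0.656
grip_force: 0.0
```

{"method": "jog_arm", "body": {"deltas": "0 0 0 0 0 0 0.06; 0 0 0 0 0 0 0.06; 0 0 0 0 0 0 0.06"}}

```text
time: 16.45
position: [0.6604, 0.3287, 0.2904]
ee_rot: [[-0.998, -0.056, 0.001], [-0.056, 0.998, -0.0], [-0.001, -0.0, -1.0]]
contact_force: [-0.5, -0.3, -0.2]
finger_gap: 0.654
grip_force: 0.0
```

```bash
cat > pins.py <<'E'
from h import *
np.set_printoptions(precision=4,suppress=True)
s=read_state();print(s['time'],s['position'])
cm,im,o=look('wrist',['pin1'],6,minc=.2);cv2.imwrite('pics/w6.png',im)
for x in o.get('pin1',[]):print(x)
h=cv2.cvtColor(im,cv2.COLOR_BGR2HSV);m=(((h[...,0]<8)|(h[...,0]>172))&(h[...,1]>150)&(h[...,2]>60)).astype(np.uint8)
n,L,st,ce=cv2.connectedComponentsWithStats(m)
for i in range(1,n):
    if st[i,4]>150: print('red',st[i],np.round(ce[i][::-1],1))
E
python3 pins.py
```

```text
16.45 [0.6604 0.3287 0.2904]
(array([0.5393, 0.3219, 0.08  ]), 0.93, array([ 56.4, 262.9]))
(array([0.5801, 0.3919, 0.08  ]), 0.78, array([100.8, 325.2]))
(array([0.6553, 0.3358, 0.08  ]), 0.73, array([166.2, 269.3]))
(array([0.5955, 0.33  , 0.08  ]), 0.73, array([112.1, 267.4]))
(array([0.5435, 0.4698, 0.08  ]), 0.32, array([ 69.2, 402.2]))
red [  99    0   32  226 1209] [108.6 114.3]
red [ 392    0   25   68 1466] [ 31.8 404.9]
red [251  37  24  31 676] [ 51.9 262.3]
red [254 102  26  26 495] [114.8 266.4]
red [258 157  25  29 525] [171.2 269.5]
```

View pics/w6.png

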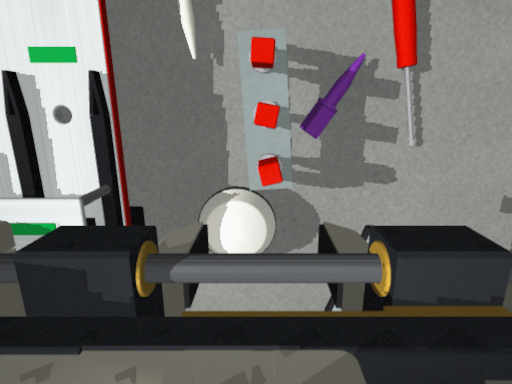

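The wrist view shows the three red pin heads in the rack at (52,262), (115,266) and (171,269). The purple and white look-alikes lie apart at (95,335) and (25,187). Next I measure the head yaws.

Run:
```python
from h import *
np.set_printoptions(precision=4,suppress=True)
im=cv2.imread('pics/w6.png');cm=camera_model('wrist')
h=cv2.cvtColor(im,cv2.COLOR_BGR2HSV)
for (r,c) in((52,262),(115,266),(171,269)):
    w=h[r-18:r+19,c-18:c+19];m=((w[...,0]<8)|(w[...,0]>172))&(w[...,1]>150)
    v=w[...,2][m];thr,_=cv2.threshold(v.reshape(-1,1),0,255,cv2.THRESH_OTSU)
    k=(m&(w[...,2]>thr)) if v.std()>15 else m
    pts=np.argwhere(k)+[r-18,c-18]
    g=np.array([at_z(cm,p,.125)[:2] for p in pts])*1000
    rc=cv2.minAreaRect(g.astype(np.float32));print(np.round(rc[0],1),np.round(rc[1],1),round(rc[2],1),thr,v.std(),len(pts))
```

```text
[540.1 321.7] [20.9 20.1] 2.7 167.0 45.380798000276585 556
[597.3 328.5] [20.2 19.9] 81.0 202.0 16.95533471111082 447
[654.7 335.8] [20.5 20.4] 16.7 182.0 39.783822462217174 405
```

```bash
python3 -c "
from h import *
print(go([.5401,.3217,.106],0.047))"
```

```text
(array([-0.01,  0.05,  0.53]), array([ 0.1206, -0.0008,  0.1843]))
```

{"method": "jog_arm", "body": {"deltas": "0 0 0.5 0.05 -0.001 0.03 0.05; 0 0 0.5 0.1 -0.001 0.06 0.05; 0 0 0.5 0.1205 -0.001 0.1 0.05; 0 0 0.5 0.1205 -0.001 0.13 0.05; 0 0 0.5 0.1205 -0.001 0.15 0.05"}}

```text
time: 17.18
position: [0.5395, 0.3216, 0.1388]
ee_rot: [[-0.999, -0.048, -0.0], [-0.048, 0.999, -0.001], [0.0, -0.001, -1.0]]
contact_force: [0.7, -0.0, -0.5]
finger_gap: 0.547
grip_force: 0.0
```

{"method": "jog_arm", "body": {"deltas": "0 0 0 0 0 0.01 0.05; 0 0 0 0 0 0.02 0.05; 0 0 0 0 0 0.03 0.05; 0 0 0 0 0 0.034 0.05; 0 0 0 0 0 0.034 0.05"}}

```text
time: 17.8
position: [0.5398, 0.3223, 0.1056]
ee_rot: [[-0.999, -0.049, -0.0], [-0.049, 0.999, -0.0], [0.0, -0.0, -1.0]]
contact_force: [-0.3, 0.7, -0.6]
finger_gap: 0.543
grip_force: 0.0
```

```bash
python3 -c "
from h import *
s=read_state();print(s['position'],s['contact_force'],s['finger_gap'],go([.5401,.3217,.106],0.047,s))"
```

```text
[0.5398046  0.32233329 0.10558083] [-0.28295954  0.69393455 -0.6458955 ] 0.5425144731242275 (array([-0.  , -0.02,  0.1 ]), array([-0.0003, -0.0006, -0.0004]))
```

{"method": "jog_arm", "body": {"deltas": "0 0 0 0 0 0 0.01; 0 0 0 0 0 0 0.01; 0 0 0 0 0 0 0.01; 0 0 0 0 0 0 0.01; 0 0 0 0 0 0 0.01"}}

```text
time: 18.42
position: [0.5401, 0.3223, 0.106]
ee_rot: [[-0.999, -0.048, 0.0], [-0.048, 0.999, 0.0], [-0.0, 0.0, -1.0]]
contact_force: [-0.7, -0.2, 1.5]
finger_gap: 0.238
grip_force: 29.9
```

{"method": "jog_arm", "body": {"deltas": "0 0 0 0 0 -0.02 0.01; 0 0 0 0 0 -0.06 0.01; 0 0 0 0 0 -0.1 0.01; 0 0 0 0 0 -0.14 0.01; 0 0 0 0 0 -0.16 0.01"}}

```text
time: 19.05
position: [0.5404, 0.3233, 0.2698]
ee_rot: [[-0.999, -0.049, 0.004], [-0.049, 0.999, 0.002], [-0.004, 0.002, -1.0]]
contact_force: [0.5, -0.1, -2.4]
finger_gap: 0.241
grip_force: 29.9
```

```bash
python3 -c "
from h import *
s=read_state();print(s['position'],s['contact_force'],s['finger_gap']*.0918,D(-3,-90,.25),go(D(-3,-90,.25),DY,s))"
```

```text
[0.54035682 0.3232514  0.2698137 ] [ 0.52372934 -0.08710341 -2.37092054] 0.022095128889915303 [ 0.61733209 -0.07802474  0.25      ] (array([ 0.13,  0.21, -0.45]), array([-0.0571, -0.4046,  0.0191]))
```

{"method": "jog_arm", "body": {"deltas": "0 0 -0.4 -0.01 -0.06 0.01 0.01; 0 0 -0.4 -0.02 -0.12 0.02 0.01; 0 0 -0.4 -0.03 -0.18 0.02 0.01; 0 0 -0.4 -0.04 -0.24 0.02 0.01; 0 0 -0.4 -0.05 -0.3 0.02 0.01"}}

```text
time: 19.68
position: [0.6045, 0.0236, 0.247]
ee_rot: [[-0.998, -0.056, 0.001], [-0.056, 0.998, 0.0], [-0.001, 0.0, -1.0]]
contact_force: [0.9, 0.6, -2.0]
finger_gap: 0.238
grip_force: 29.9
```

{"method": "jog_arm", "body": {"deltas": "0 0 0 -0.004 -0.05 0 0.01; 0 0 0 -0.008 -0.09 0 0.01; 0 0 0 -0.008 -0.105 0 0.01; 0 0 0 -0.008 -0.105 0 0.01; 0 0 0 -0.008 -0.105 0 0.01"}}

```text
time: 20.3
position: [0.6182, -0.0764, 0.2461]
ee_rot: [[-0.998, -0.059, 0.0], [-0.059, 0.998, 0.002], [-0.0, 0.002, -1.0]]
contact_force: [0.3, 0.1, -0.7]
finger_gap: 0.237
grip_force: 29.9
```

Run:
```python
from h import *
s=read_state();print(s['position'],s['contact_force'],s['finger_gap']*.0918,inD(s['position']),go(D(-2,-90,.20),DY,s))
t=read_camera('top');w=read_camera('wrist');sc=read_camera('scene')
a=cv2.resize(t[140:220,200:320],(396,264));b=cv2.resize(sc[170:250,150:270],(396,264));c=cv2.resize(w[170:384,130:400],(333,264))
cv2.imwrite('pics/w7.png',np.vstack([np.hstack([a,b]),np.hstack([c,np.zeros((264,792-333,3),np.uint8)])]))
```

```text
[ 0.61816677 -0.07638858  0.24606668] [ 0.2812359   0.10644785 -0.71823382] 0.021784464506028584 [ -2.07347217 -88.41404702] (array([0.09, 0.01, 0.1 ]), array([-0.0001, -0.0017,  0.0461]))
```

View pics/w7.png

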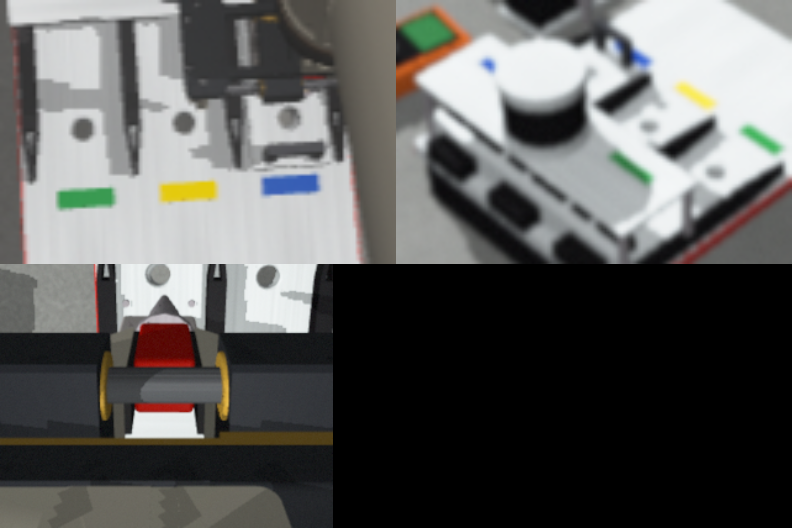

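The wrist crop shows the pin tip at about (197,262) px and the module hole at about (176,258) px. I'll check their offset with the calibration.

Run:
```python
from h import *
cm,im,o=look('wrist',['radio_hole'],base=.075)
for k in o:print(k,o[k][0][2],o[k][0][1],inD(o[k][0][0]))
for p in [(176,258)]: print('hole',inD(at_z(cm,p,.085)))
s=read_state();z=s['position'][2]-.098;print('tip',inD(at_z(cm,(197,262),z)),'tcp',inD(s['position']))
for y in(-90,0):print(proj(cm,D(0,y,.075)),inD(at_z(cm,(191,348),.075)) if y==0 else '')
g=cv2.cvtColor(im,cv2.COLOR_BGR2GRAY)[150:225,225:400];cv2.imwrite('pics/w8.png',cv2.resize(g,None,fx=4.5,fy=4.5))
```

```text
radio_hole [178.6 259.6] 0.74 [ -3.49413323 -92.00795363]
hole [ -6.13561451 -93.5975339 ]
tip [ -2.52547631 -89.51554947] tcp [ -2.08263165 -89.81991733]
(np.float64(179.7813232880587), np.float64(261.63793868800957)) 
(np.float64(179.99293622558775), np.float64(349.0175809712418)) [11.73587529 -0.18007462]
```

View pics/w8.png

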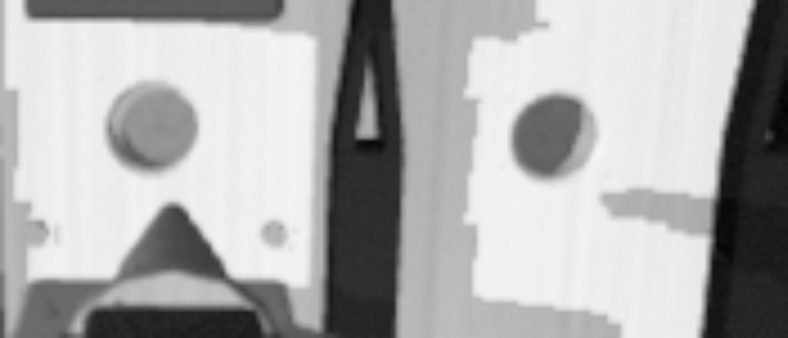

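The crop puts the module hole at (178,259), the tip at (195,263) and the middle deck hole at (180,348). The tip therefore needs about 1.7 mm toward -y before it goes down.

{"method": "jog_arm", "body": {"deltas": "0 0 0 0.001 -0.0017 0.02 0.01; 0 0 0 0.001 -0.0017 0.04 0.01; 0 0 0 0.001 -0.0017 0.055 0.01; 0 0 0 0.001 -0.0017 0.07 0.01; 0 0 0 0.001 -0.0017 0.08 0.01"}}

```text
time: 21.18
position: [0.6171, -0.0809, 0.1647]
ee_rot: [[-0.998, -0.056, -0.001], [-0.056, 0.998, 0.0], [0.001, 0.0, -1.0]]
contact_force: [-0.6, 0.5, -1.1]
finger_gap: 0.239
grip_force: 29.9
```

{"method": "jog_arm", "body": {"deltas": "0 0 0 0 0 0.006 0.01; 0 0 0 0 0 0.012 0.01; 0 0 0 0 0 0.018 0.01; 0 0 0 0 0 0.024 0.01; 0 0 0 0 0 0.024 0.01"}}

```text
time: 21.8
position: [0.6181, -0.0803, 0.142]
ee_rot: [[-0.998, -0.056, 0.002], [-0.056, 0.998, 0.001], [-0.002, 0.001, -1.0]]
contact_force: [0.9, 1.7, -0.2]
finger_gap: 0.235
grip_force: 29.9
```

Run:
```python
from h import *
s=read_state();print(s['position'],s['contact_force'],s['finger_gap']*.0918,inD(s['position']),go(D(0,-91,.111),DY,s))
```

```text
[ 0.61811855 -0.08031628  0.14202103] [ 0.94062425  1.72809173 -0.16555325] 0.021555456492322975 [ -2.3453733 -92.332617 ] (array([ 0.04,  0.1 , -0.05]), array([-0.0023,  0.0013,  0.031 ]))
```

{"method": "jog_arm", "body": {"deltas": "0 0 0 -0.0015 0.0008 0.008 0.01; 0 0 0 -0.0023 0.001 0.015 0.01; 0 0 0 -0.0023 0.001 0.021 0.01; 0 0 0 -0.0023 0.001 0.027 0.01; 0 0 0 -0.0023 0.001 0.031 0.01"}}

```text
time: 22.42
position: [0.6201, -0.0789, 0.1125]
ee_rot: [[-0.998, -0.056, 0.001], [-0.056, 0.998, 0.001], [-0.001, 0.0, -1.0]]
contact_force: [-4.0, 3.4, 11.8]
finger_gap: 0.242
grip_force: 29.9
```

{"method": "jog_arm", "body": {"deltas": "0 0 0 0 0 0.003 0.01; 0 0 0 0 0 0.003 0.01; 0 0 0 0 0 0.003 0.01"}}

```text
time: 22.8
position: [0.6202, -0.0789, 0.1108]
ee_rot: [[-0.998, -0.056, 0.001], [-0.056, 0.998, 0.0], [-0.001, 0.0, -1.0]]
contact_force: [-6.1, 3.5, 19.1]
finger_gap: 0.238
grip_force: 29.9
```

Run:
```python
from h import *
s=read_state();print(s['position'],s['contact_force'],s['finger_gap']*.0918,inD(s['position']))
```

```text
[ 0.62019464 -0.07886955  0.11076609] [-6.07163736  3.49615668 19.05004747] 0.02185157239754698 [ -0.19023025 -91.00650908]
```

{"method": "jog_arm", "body": {"deltas": "0 0 0 0 0 0.004 0.01; 0 0 0 0 0 0.004 0.01; 0 0 0 0 0 0.004 0.01"}}

```text
time: 23.18
position: [0.6214, -0.0788, 0.1096]
ee_rot: [[-0.998, -0.056, 0.004], [-0.056, 0.998, -0.0], [-0.004, -0.0, -1.0]]
contact_force: [-11.6, 3.0, 34.3]
finger_gap: 0.239
grip_force: 30.0
```

{"method": "jog_arm", "body": {"deltas": "0 0 0 0 0 0 0.05; 0 0 0 0 0 0 0.05; 0 0 0 0 0 -0.03 0.05; 0 0 0 0 0 -0.06 0.05; 0 0 0 0 0 -0.09 0.05"}}

```text
time: 23.8
position: [0.619, -0.0803, 0.1935]
ee_rot: [[-0.998, -0.055, -0.002], [-0.055, 0.998, 0.0], [0.002, 0.0, -1.0]]
contact_force: [1.3, -0.2, 0.7]
finger_gap: 0.546
grip_force: 0.0
```

{"method": "jog_arm", "body": {"deltas": "0 0 0 0.04 0 -0.02 0.05; 0 0 0 0.09 0 -0.03 0.05; 0 0 0 0.09 0 -0.03 0.05; 0 0 0 0.09 0 -0.03 0.05"}}

```text
time: 24.3
position: [0.5301, -0.0853, 0.2236]
ee_rot: [[-0.998, -0.055, 0.0], [-0.055, 0.998, -0.0], [-0.0, -0.0, -1.0]]
contact_force: [-0.4, 0.2, -0.8]
finger_gap: 0.543
grip_force: 0.0
```

Run:
```python
from h import *
np.set_printoptions(precision=4,suppress=True)
s=read_state();print(s['position'],s['contact_force'],inD(s['position']))
cm,im,o=look('wrist',['pin1','radio_handle'],3,base=.005)
cv2.imwrite('pics/w9.png',im)
for k in o:
  for x in o[k]:print(k,x[2],x[1],inD(x[0]))
# red head: check where predicted
h=cv2.cvtColor(im,cv2.COLOR_BGR2HSV);m=(((h[...,0]<8)|(h[...,0]>172))&(h[...,1]>150)&(h[...,2]>60)).astype(np.uint8)
n,L,st,ce=cv2.connectedComponentsWithStats(m)
for i in range(1,n):
    if st[i,4]>100: print('red',st[i],np.round(ce[i][::-1],1))
for z in(.130,.135,.140): print(z,[np.round(proj(cm,D(a,-91+b,z)),1) for a in(-11,11) for b in(-11,11)])
```

```text
[ 0.5301 -0.0853  0.2236] [-0.4094  0.1628 -0.7584] [-90.5534 -92.3059]
pin1 [270.1 263.8] 0.87 [ -3.1527 -91.386 ]
radio_handle [256.7 265.6] 0.64 [  1.873  -89.2459]
red [252 283  25  26 626] [295.6 264.4]
0.13 [array([288.3, 251.6]), array([288.3, 277.3]), array([310.5, 251.8]), array([310.5, 277. ])]
0.135 [array([291.6, 251.3]), array([291.6, 277.5]), array([314.2, 251.6]), array([314.2, 277.2])]
0.14 [array([295.1, 251.1]), array([295. , 277.8]), array([318. , 251.4]), array([318. , 277.5])]
```

The radio is pinned: the press stopped hard at collar height, and the red head edges match z = 0.130. Next is the battery.

```bash
python3 -c "
from h import *
print(go([.47,-.275,.27],-.03))"
```

```text
(array([ 0.03, -0.01,  4.93]), array([ 0.0711, -0.1865, -0.0468]))
```

{"method": "jog_arm", "body": {"deltas": "0 0 2 0.02 -0.05 -0.03 0.08; 0 0 5 0.04 -0.1 -0.047 0.08; 0 0 5 0.06 -0.15 -0.047 0.08; 0 0 5 0.071 -0.187 -0.047 0.08; 0 0 5 0.071 -0.187 -0.047 0.08"}}

```text
time: 25.08
position: [0.4681, -0.2797, 0.2701]
ee_rot: [[-0.999, 0.038, -0.001], [0.038, 0.999, -0.001], [0.001, -0.001, -1.0]]
contact_force: [0.4, 0.9, -0.7]
finger_gap: 0.868
grip_force: 0.0
```

{"method": "jog_arm", "body": {"deltas": "0 0 0 0 0 0 0.08; 0 0 0 0 0 0 0.08; 0 0 0 0 0 0 0.08"}}

```text
time: 25.45
position: [0.4698, -0.2744, 0.2706]
ee_rot: [[-1.0, 0.029, 0.0], [0.029, 1.0, 0.0], [0.0, 0.0, -1.0]]
contact_force: [-0.9, 0.2, -0.3]
finger_gap: 0.873
grip_force: 0.0
```

```bash
cat > mod.py <<'E'
import sys
from h import *
np.set_printoptions(precision=4,suppress=True)
m=sys.argv[1];s=read_state();print(s['time'],s['position'])
cm,im,o=look('wrist',[m+d for d in MK]);cv2.imwrite('pics/m_%s.png'%m,im)
k=[d for d in MK if m+d in o];t,th,e=rigid([MK[d] for d in k],[o[m+d][0][0] for d in k])
print(k,t,th,e,[o[m+d][0][1:] for d in k])
P=np.array([t[0]+.025*np.cos(th),t[1]+.025*np.sin(th),.044]);print(P,go(P,th,s))
E
python3 mod.py battery
```

```text
25.45 [ 0.4698 -0.2744  0.2706]
['', '_hole', '_handle'] [ 0.4862 -0.2767] 0.0595663590518555 [[-3.5 -1.2]
 [-0.1  2.2]
 [ 3.6 -1. ]] [(0.91, array([176.2, 262.2])), (0.56, array([143.4, 256.6])), (0.85, array([113.7, 256. ]))]
[ 0.5112 -0.2753  0.044 ] (array([ 0.02,  0.  , -5.1 ]), array([-0.0414,  0.0002,  0.2266]))
```

```bash
cat > lid.py <<'E'
import sys
from h import *
lo,hi=map(int,sys.argv[2:4]);f=sys.argv[1];cm=camera_model('wrist');im=cv2.imread(f);z=float(sys.argv[4])
h=cv2.cvtColor(im,cv2.COLOR_BGR2HSV);m=((h[...,0]>lo)&(h[...,0]<hi)&(h[...,1]>110)&(h[...,2]>50)).astype(np.uint8);m[228:]=0
n,L,st,ce=cv2.connectedComponentsWithStats(m)
for i in range(1,n):
    if st[i,4]>300:
        g=np.array([at_z(cm,p,z)[:2] for p in np.argwhere(L==i)])*1000
        print(st[i],[np.round(v,1) for v in cv2.minAreaRect(g.astype(np.float32))])
E
python3 lid.py pics/m_battery.png 20 35 .061
python3 - <<'E'
import cv2,numpy as np
a=cv2.imread('pics/m_battery.png')[60:235,180:340];cv2.imwrite('pics/mb.png',cv2.resize(a,None,fx=3,fy=3))
E
```

```text
[ 241  183   48   45 1561] [array([ 513.2, -274.5]), array([56.2, 51.8]), np.float64(3.8)]
```

View pics/mb.png

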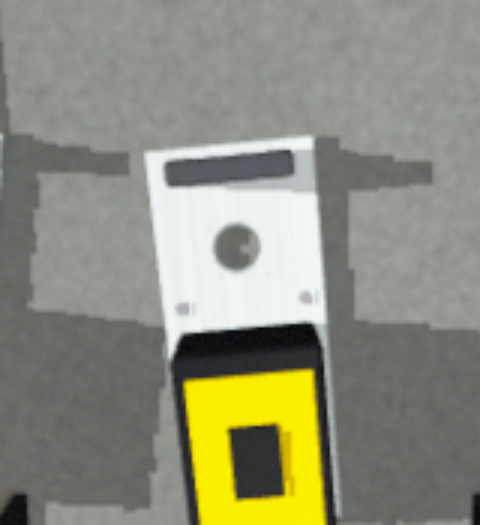

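The battery lid and plate edges give a yaw of about 3.7°, which agrees with the landmark fit. Grasping it now.

{"method": "jog_arm", "body": {"deltas": "0 0 -5.2 -0.02 0 0.05 0.08; 0 0 -5.2 -0.0414 0.0005 0.1 0.08; 0 0 -5.2 -0.0414 0.0005 0.15 0.08; 0 0 -5.2 -0.0414 0.0005 0.18 0.08; 0 0 -5.2 -0.0414 0.0005 0.2 0.08"}}

```text
time: 26.28
position: [0.51, -0.276, 0.069]
ee_rot: [[-0.998, -0.059, -0.002], [-0.059, 0.998, 0.001], [0.002, 0.001, -1.0]]
contact_force: [-0.7, -0.5, 0.2]
finger_gap: 0.869
grip_force: 0.0
```

{"method": "jog_arm", "body": {"deltas": "0 0 0 0 0 0.01 0.08; 0 0 0 0 0 0.02 0.08; 0 0 0 0 0 0.0265 0.08; 0 0 0 0 0 0.0265 0.08; 0 0 0 0 0 0.0265 0.08"}}

```text
time: 26.9
position: [0.511, -0.2766, 0.0448]
ee_rot: [[-0.998, -0.059, 0.001], [-0.059, 0.998, -0.0], [-0.001, -0.001, -1.0]]
contact_force: [-0.1, 0.3, -0.8]
finger_gap: 0.874
grip_force: 0.0
```

{"method": "jog_arm", "body": {"deltas": "0 0 0 0 0 0 0.05; 0 0 0 0 0 0 0.05; 0 0 0 0 0 0 0.05; 0 0 0 0 0 0 0.05; 0 0 0 0 0 0 0.05"}}

```text
time: 27.52
position: [0.5109, -0.2757, 0.0445]
ee_rot: [[-0.998, -0.059, 0.0], [-0.059, 0.998, 0.001], [-0.0, 0.001, -1.0]]
contact_force: [-1.3, 3.4, 5.8]
finger_gap: 0.651
grip_force: 30.0
```

{"method": "jog_arm", "body": {"deltas": "0 0 0 0 0 -0.03 0.05; 0 0 0 0 0 -0.07 0.05; 0 0 0 0 0 -0.11 0.05; 0 0 0 0 0 -0.15 0.05; 0 0 0 0 0 -0.15 0.05"}}

```text
time: 28.15
position: [0.5121, -0.2782, 0.1967]
ee_rot: [[-0.998, -0.058, 0.005], [-0.058, 0.998, -0.004], [-0.005, -0.004, -1.0]]
contact_force: [0.5, 0.7, -4.8]
finger_gap: 0.65
grip_force: 30.0
```

```bash
python3 -c "
from h import *
s=read_state();print(s['position'],s['contact_force'],s['finger_gap']*.0918)
print(go(D(-110,-1,.195),DY,s))"
```

```text
[ 0.5121031  -0.27817417  0.19667685] [ 0.48080215  0.70364873 -4.78470173] 0.05968128469966099
(array([-0.22,  0.26,  0.08]), array([-0.0098,  0.2828,  0.0006]))
```

{"method": "jog_arm", "body": {"deltas": "0 0 0 0 0.05 0 0.05; 0 0 0 0 0.1 0 0.05; 0 0 0 0 0.16 0 0.05; 0 0 0 -0.005 0.22 0 0.05; 0 0 0 -0.01 0.27 0 0.05"}}

```text
time: 28.78
position: [0.5028, -0.0044, 0.1919]
ee_rot: [[-0.998, -0.06, -0.003], [-0.06, 0.998, 0.0], [0.003, 0.0, -1.0]]
contact_force: [0.5, -0.4, -4.2]
finger_gap: 0.653
grip_force: 30.0
```

{"method": "jog_arm", "body": {"deltas": "0 0 0 0 0.012 0 0.05; 0 0 0 0 0.012 0 0.05; 0 0 0 0 0.012 0 0.05; 0 0 0 0 0.012 0 0.05"}}

```text
time: 29.28
position: [0.5038, 0.0037, 0.1938]
ee_rot: [[-0.998, -0.056, -0.001], [-0.056, 0.998, -0.001], [0.001, -0.001, -1.0]]
contact_force: [-0.4, -0.8, -4.7]
finger_gap: 0.655
grip_force: 30.0
```

```bash
python3 -c "
from h import *
s=read_state();print(s['position'],s['contact_force'],inD(s['position']))
print(go(D(-110,-1,.121),DY,s))
cm,im,o=look('wrist',['battery_hole','battery_handle'],base=s['position'][2]-.0443)
for k in o:print(k,o[k][0][1:],inD(o[k][0][0]))"
```

```text
[0.50377365 0.00366388 0.19376618] [-0.36680747 -0.77683333 -4.71086288] [-111.7202929    -1.97471606]
(array([-0.03, -0.04, -0.06]), array([-0.0018,  0.001 ,  0.0728]))
battery_hole (0.95, array([110.3, 263.1])) [-180.13943556   -1.79562895]
battery_handle (0.63, array([ 31.3, 260.5])) [-212.96167293   -2.9216838 ]
```

{"method": "jog_arm", "body": {"deltas": "0 0 0 -0.002 0.001 0.02 0.05; 0 0 0 -0.002 0.001 0.04 0.05; 0 0 0 -0.002 0.001 0.06 0.05; 0 0 0 -0.002 0.001 0.071 0.05; 0 0 0 -0.002 0.001 0.072 0.05"}}

```text
time: 30.05
position: [0.5054, 0.0066, 0.1216]
ee_rot: [[-0.998, -0.059, -0.001], [-0.059, 0.998, 0.0], [0.001, 0.0, -1.0]]
contact_force: [0.3, 0.3, -4.9]
finger_gap: 0.652
grip_force: 30.0
```

{"method": "jog_arm", "body": {"deltas": "0 0 0 -0.01 0 0 0.05; 0 0 0 -0.025 0 0 0.05; 0 0 0 -0.04 0 0 0.05; 0 0 0 -0.055 0 0 0.05; 0 0 0 -0.07 0 0 0.05"}}

```text
time: 30.68
position: [0.5769, 0.011, 0.1221]
ee_rot: [[-0.998, -0.059, 0.0], [-0.059, 0.998, 0.0], [-0.0, 0.0, -1.0]]
contact_force: [0.0, -0.4, -5.5]
finger_gap: 0.654
grip_force: 30.0
```

{"method": "jog_arm", "body": {"deltas": "0 0 0 -0.015 0 0 0.05; 0 0 0 -0.03 0 0 0.05; 0 0 0 -0.045 0 0 0.05; 0 0 0 -0.055 0 0 0.05; 0 0 0 -0.055 0 0 0.05"}}

```text
time: 31.3
position: [0.6313, 0.0144, 0.122]
ee_rot: [[-0.998, -0.059, 0.0], [-0.059, 0.998, 0.0], [-0.0, 0.0, -1.0]]
contact_force: [-0.7, 0.2, -3.8]
finger_gap: 0.651
grip_force: 30.0
```

```bash
python3 -c "
from h import *
s=read_state();print(s['position'],s['contact_force'],inD(s['position']),go(D(15,-1,.1193),DY,s))"
```

```text
[0.63126763 0.01435262 0.12195599] [-0.70715096  0.22463125 -3.8107454 ] [16.1755651   1.43344405] (array([0.01, 0.  , 0.12]), array([ 0.0012, -0.0024,  0.0027]))
```

{"method": "jog_arm", "body": {"deltas": "0 0 0 0 -0.001 0.0025 0.05; 0 0 0 0 -0.001 0.0025 0.05; 0 0 0 0 -0.001 0.0025 0.078; 0 0 0 0 -0.001 0.0025 0.078; 0 0 0 0 -0.001 0.0025 0.078"}}

```text
time: 31.92
position: [0.6311, 0.0132, 0.1203]
ee_rot: [[-0.998, -0.059, 0.001], [-0.059, 0.998, -0.0], [-0.001, -0.0, -1.0]]
contact_force: [-0.1, 0.9, -0.7]
finger_gap: 0.847
grip_force: 0.0
```

{"method": "jog_arm", "body": {"deltas": "0 0 0 0 0 -0.03 0.078; 0 0 0 0 0 -0.07 0.078; 0 0 0 0.03 0 -0.09 0.078; 0 0 0 0.08 0 -0.09 0.078; 0 0 0 0.14 0 -0.09 0.04"}}

```text
time: 32.55
position: [0.4905, 0.005, 0.2103]
ee_rot: [[-0.998, -0.059, 0.002], [-0.059, 0.998, 0.0], [-0.002, 0.0, -1.0]]
contact_force: [-0.0, 0.4, 0.5]
finger_gap: 0.783
grip_force: 0.0
```

{"method": "jog_arm", "body": {"deltas": "0 0 0 0 0 0 0.025; 0 0 0 0 0 0 0.025"}}

```text
time: 32.8
position: [0.492, 0.0048, 0.2106]
ee_rot: [[-0.998, -0.059, 0.003], [-0.059, 0.998, -0.0], [-0.003, -0.0, -1.0]]
contact_force: [0.2, 0.3, -0.5]
finger_gap: 0.574
grip_force: 0.0
```

```bash
python3 -c "
from h import *
s=read_state();print(s['position'],s['contact_force'],inD(s['position']),go(D(-125,-1,.111),DY,s))
cm,im,o=look('wrist',['battery_hole','battery_handle'],base=.075)
for k in o:print(k,o[k][0][1:],inD(o[k][0][0]))"
```

```text
[0.49204451 0.00481682 0.21064776] [ 0.22666297  0.29661956 -0.52543296] [-123.36469296   -0.15544932] (array([-0.02,  0.15,  0.11]), array([ 0.0019, -0.0008,  0.0996]))
battery_hole (0.86, array([262.4, 262.8])) [-50.93899549   0.05481401]
battery_handle (0.82, array([238.6, 264.9])) [-89.01662951   1.68092435]
```

{"method": "jog_arm", "body": {"deltas": "0 0 0 0.002 -0.001 0.03 0.025; 0 0 0 0.002 -0.001 0.06 0.025; 0 0 0 0.002 -0.001 0.09 0.025; 0 0 0 0.002 -0.001 0.1 0.025; 0 0 0 0.002 -0.001 0.1 0.025"}}

```text
time: 33.58
position: [0.4893, 0.0041, 0.1093]
ee_rot: [[-0.998, -0.059, -0.001], [-0.059, 0.998, 0.0], [0.001, 0.001, -1.0]]
contact_force: [0.0, -0.1, 0.2]
finger_gap: 0.275
grip_force: 0.0
```

{"method": "jog_arm", "body": {"deltas": "0 0 0 -0.015 0 0 0.025; 0 0 0 -0.03 0 0 0.025; 0 0 0 -0.045 0 0 0.025; 0 0 0 -0.06 0 0 0.025; 0 0 0 -0.068 0 0 0.025"}}

```text
time: 34.2
position: [0.5581, 0.008, 0.1097]
ee_rot: [[-0.998, -0.059, 0.0], [-0.059, 0.998, 0.0], [-0.0, 0.0, -1.0]]
contact_force: [-4.0, -0.3, 3.2]
finger_gap: 0.278
grip_force: 1.9
```

{"method": "jog_arm", "body": {"deltas": "0 0 0 -0.004 0 0 0.025; 0 0 0 -0.008 0 0 0.025; 0 0 0 -0.012 0 0 0.025; 0 0 0 -0.014 0 0 0.025; 0 0 0 -0.014 0 0 0.025"}}

```text
time: 34.83
position: [0.5665, 0.0085, 0.1091]
ee_rot: [[-0.998, -0.059, -0.009], [-0.059, 0.998, -0.001], [0.009, -0.001, -1.0]]
contact_force: [-13.9, -0.5, 10.6]
finger_gap: 0.275
grip_force: 6.9
```

```bash
python3 -c "
from h import *
s=read_state();print(s['position'],s['contact_force'],inD(s['position']))"
```

```text
[0.56650876 0.00845854 0.10912921] [-13.87155746  -0.48255283  10.56570506] [-48.81391706  -0.76181213]
```

Same end point as for the radio. I back off and view the hole.

{"method": "jog_arm", "body": {"deltas": "0 0 0 -0.002 0 0 0.025; 0 0 0 0.01 0 0 0.025; 0 0 0 0.03 0 0 0.025; 0 0 0 0.05 0 -0.03 0.04; 0 0 0 0.03 0 -0.09 0.05"}}

```text
time: 35.45
position: [0.536, 0.0064, 0.1969]
ee_rot: [[-0.998, -0.059, -0.008], [-0.059, 0.998, -0.0], [0.008, -0.0, -1.0]]
contact_force: [2.3, 0.8, 0.6]
finger_gap: 0.436
grip_force: 0.0
```

{"method": "jog_arm", "body": {"deltas": "0 0 0 -0.05 0 -0.05 0.05; 0 0 0 -0.1 0 -0.08 0.05; 0 0 0 -0.11 0 -0.08 0.05; 0 0 0 -0.11 0 -0.08 0.05; 0 0 0 -0.11 0 -0.08 0.05"}}

```text
time: 36.08
position: [0.6495, 0.0133, 0.2781]
ee_rot: [[-0.998, -0.059, -0.001], [-0.059, 0.998, -0.0], [0.001, -0.0, -1.0]]
contact_force: [-0.6, 0.3, -0.4]
finger_gap: 0.544
grip_force: 0.0
```

```bash
cat > holes.py <<'E'
import sys
from h import *
np.set_printoptions(precision=4,suppress=True)
m=sys.argv[1];y=float(sys.argv[2]);s=read_state();print(s['time'],s['position'],inD(s['position']))
cm,im,o=look('wrist',[m+'_hole',m+'_handle'],base=.075)
for k in o:print(k,o[k][0][1:],inD(o[k][0][0]))
g=cv2.cvtColor(im,cv2.COLOR_BGR2GRAY);cv2.imwrite('pics/h_%s.png'%m,im)
r,c=map(int,o[m+'_hole'][0][2]) if m+'_hole' in o else map(int,proj(cm,D(-4,y,.085)))
w=cv2.GaussianBlur(g[r-22:r+23,c-22:c+23],(3,3),0);n,L,st,ce=cv2.connectedComponentsWithStats((w<np.percentile(w,90)*.78).astype(np.uint8))
for i in range(1,n):
    if 60<st[i,4]<900: print('dark',st[i],inD(at_z(cm,(ce[i][1]+r-22,ce[i][0]+c-22),.085)))
E
python3 holes.py battery 0
```

```text
36.075 [0.6495 0.0133 0.2781] [34.3128 -0.6438]
battery_hole (0.78, array([140.2, 264.9])) [-2.0892  1.513 ]
battery_handle (0.91, array([101.6, 265.5])) [-41.065    1.6811]
dark [ 12  12  19  19 260] [-3.3211 -0.6525]
```

```bash
python3 -c "
from h import *
print(go([.5973,.3285,.106],-.157))"
```

```text
(array([-0.02, -0.05, 12.38]), array([0.0334, 0.3178, 0.1725]))
```

{"method": "jog_arm", "body": {"deltas": "0 0 4 0.01 0.06 0 0.05; 0 0 8 0.02 0.12 0 0.05; 0 0 12.4 0.0334 0.18 0 0.05; 0 0 12.4 0.0334 0.24 0 0.05; 0 0 12.4 0.0334 0.3 0.02 0.05"}}

```text
time: 36.85
position: [0.5999, 0.3123, 0.2612]
ee_rot: [[-0.988, 0.157, 0.004], [0.157, 0.988, 0.002], [-0.004, 0.002, -1.0]]
contact_force: [1.0, -0.9, -0.5]
finger_gap: 0.543
grip_force: 0.0
```

{"method": "jog_arm", "body": {"deltas": "0 0 0 0 0.018 0 0.05; 0 0 0 0 0.018 0 0.05; 0 0 0 0 0.018 0 0.05; 0 0 0 0 0.018 0 0.05"}}

```text
time: 37.35
position: [0.6035, 0.3252, 0.2598]
ee_rot: [[-0.987, 0.16, 0.001], [0.16, 0.987, -0.001], [-0.001, -0.001, -1.0]]
contact_force: [0.4, -0.1, -0.0]
finger_gap: 0.548
grip_force: 0.0
```

```bash
python3 -c "
from h import *
s=read_state();print(s['position'],s['time'],go([.5973,.3285,.106],-.157,s))"
```

```text
[0.60354163 0.32523553 0.25981371] 37.35 (array([-0.04,  0.07, -0.22]), array([0.0069, 0.0023, 0.1538]))
```

{"method": "jog_arm", "body": {"deltas": "0 0 0 0.0065 0.002 0.04 0.05; 0 0 0 0.0065 0.002 0.08 0.05; 0 0 0 0.0065 0.002 0.11 0.05; 0 0 0 0.0065 0.002 0.12 0.05; 0 0 0 0.0065 0.002 0.12 0.05"}}

```text
time: 37.98
position: [0.5966, 0.3301, 0.1394]
ee_rot: [[-0.987, 0.158, -0.0], [0.158, 0.987, -0.0], [0.0, -0.0, -1.0]]
contact_force: [0.7, 0.3, -0.3]
finger_gap: 0.542
grip_force: 0.0
```

```bash
python3 -c "
from h import *
s=read_state();print(s['position'],s['time'],go([.5973,.3285,.106],-.157,s))"
```

```text
[0.59657101 0.33010386 0.13940409] 37.975 (array([-0.02, -0.01, -0.08]), array([-0.001 , -0.0015,  0.0334]))
```

{"method": "jog_arm", "body": {"deltas": "0 0 0 -0.0005 -0.001 0.01 0.05; 0 0 0 -0.0005 -0.001 0.02 0.05; 0 0 0 -0.0005 -0.001 0.03 0.05; 0 0 0 -0.0005 -0.001 0.0335 0.05; 0 0 0 -0.0005 -0.001 0.0335 0.05"}}

```text
time: 38.6
position: [0.5962, 0.3299, 0.1053]
ee_rot: [[-0.988, 0.156, -0.001], [0.156, 0.988, -0.0], [0.001, -0.0, -1.0]]
contact_force: [0.9, 0.3, 0.2]
finger_gap: 0.548
grip_force: 0.0
```

{"method": "jog_arm", "body": {"deltas": "0 0 0 0 0 0 0.01; 0 0 0 0 0 0 0.01; 0 0 0 0 0 0 0.01; 0 0 0 0 0 0 0.01; 0 0 0 0 0 0 0.01"}}

```text
time: 39.22
position: [0.5966, 0.3298, 0.106]
ee_rot: [[-0.988, 0.157, 0.0], [0.157, 0.988, -0.0], [-0.0, -0.0, -1.0]]
contact_force: [-0.6, -1.2, 1.5]
finger_gap: 0.237
grip_force: 30.0
```

{"method": "jog_arm", "body": {"deltas": "0 0 0 0 0 -0.02 0.01; 0 0 0 0 0 -0.06 0.01; 0 0 0 0 0 -0.1 0.01; 0 0 0 0 0 -0.14 0.01; 0 0 0 0 0 -0.15 0.01"}}

```text
time: 39.85
position: [0.5979, 0.3312, 0.2604]
ee_rot: [[-0.988, 0.156, 0.006], [0.156, 0.988, 0.004], [-0.005, 0.004, -1.0]]
contact_force: [-0.2, -0.1, -2.6]
finger_gap: 0.238
grip_force: 30.0
```

{"method": "jog_arm", "body": {"deltas": "0 0 -4 0 -0.05 0 0.01; 0 0 -8 0 -0.1 0 0.01; 0 0 -12.2 0.03 -0.16 0 0.01; 0 0 -12.2 0.03 -0.22 0 0.01; 0 0 -12.2 0.03 -0.27 0 0.01"}}

```text
time: 40.48
position: [0.523, 0.0653, 0.2551]
ee_rot: [[-0.998, -0.055, -0.001], [-0.055, 0.998, -0.001], [0.001, -0.001, -1.0]]
contact_force: [1.7, -0.4, -1.4]
finger_gap: 0.24
grip_force: 30.0
```

```bash
python3 -c "
from h import *
s=read_state();print(s['position'],s['contact_force'],s['finger_gap']*.0918,inD(s['position']),go(D(-2,-1,.25),DY,s))"
```

```text
[0.52296995 0.06530349 0.2551068 ] [ 1.69554813 -0.36928986 -1.41543318] 0.022037736997290662 [-89.04361106  58.47118456] (array([-0.04, -0.08, -0.12]), array([-0.0872, -0.0593,  0.005 ]))
```

{"method": "jog_arm", "body": {"deltas": "0 0 0 -0.03 -0.03 0.005 0.01; 0 0 0 -0.06 -0.059 0.005 0.01; 0 0 0 -0.087 -0.059 0.005 0.01; 0 0 0 -0.087 -0.059 0.005 0.01; 0 0 0 -0.087 -0.059 0.005 0.01"}}

```text
time: 41.1
position: [0.6136, 0.0144, 0.2498]
ee_rot: [[-0.998, -0.056, -0.002], [-0.056, 0.998, 0.0], [0.002, 0.0, -1.0]]
contact_force: [-1.0, -0.4, -1.3]
finger_gap: 0.238
grip_force: 30.0
```

{"method": "jog_arm", "body": {"deltas": "0 0 0 0 0 0 0.01; 0 0 0 0 0 0 0.01"}}

```text
time: 41.35
position: [0.6142, 0.0141, 0.2509]
ee_rot: [[-0.998, -0.056, -0.0], [-0.056, 0.998, -0.0], [0.0, -0.0, -1.0]]
contact_force: [-0.3, 0.3, -1.3]
finger_gap: 0.237
grip_force: 30.0
```

```bash
python3 holes.py battery 0; python3 -c "
from h import *
s=read_state();print(go(D(-2,-1,.165),DY,s))
cm=camera_model('wrist');im=cv2.imread('pics/h_battery.png')
print('pred tip px',proj(cm,[*s['position'][:2],s['position'][2]-.098]), 'deck holes',[proj(cm,D(0,y,.075)) for y in(0,90)])
g=cv2.cvtColor(im,cv2.COLOR_BGR2GRAY)[165:228,235:375];cv2.imwrite('pics/w10.png',cv2.resize(g,None,fx=5,fy=5))"
```

```text
41.35 [0.6142 0.0141 0.2509] [-0.867   2.1066]
battery_hole (0.81, array([176.5, 263.8])) [-3.4064  3.1264]
battery_handle (0.69, array([146.3, 260.7])) [-37.5252   0.2568]
dark [ 10  12  20  20 290] [-3.8545 -0.5413]
(array([-0.01,  0.02, -0.07]), array([ 0.0015, -0.0029,  0.086 ]))
pred tip px (np.float64(197.6163813102454), np.float64(262.77425887135416)) deck holes [(np.float64(177.26733361141734), np.float64(260.9471121706325)), (np.float64(177.24656035018722), np.float64(347.163178889622))]
```

View pics/w10.png

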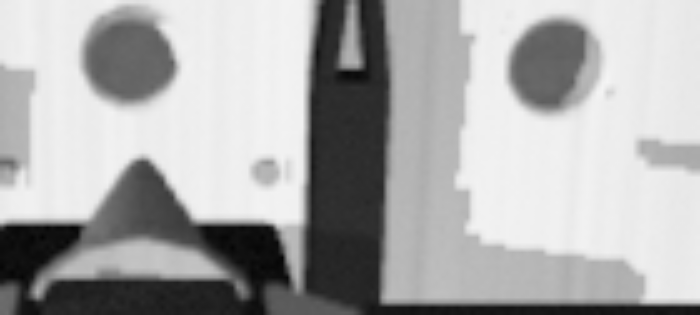

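The tip is at (197,263) and the module hole at (176,261), so I shift about -2.7 mm in y and insert.

{"method": "jog_arm", "body": {"deltas": "0 0 0 0.0015 -0.0027 0.02 0.01; 0 0 0 0.0015 -0.0027 0.04 0.01; 0 0 0 0.0015 -0.0027 0.055 0.01; 0 0 0 0.0015 -0.0027 0.07 0.01; 0 0 0 0.0015 -0.0027 0.085 0.01"}}

```text
time: 42.12
position: [0.6136, 0.0112, 0.1651]
ee_rot: [[-0.998, -0.056, 0.0], [-0.056, 0.998, 0.0], [-0.0, 0.0, -1.0]]
contact_force: [-0.3, 0.2, -1.4]
finger_gap: 0.24
grip_force: 30.0
```

{"method": "jog_arm", "body": {"deltas": "0 0 0 0 0 0.006 0.01; 0 0 0 0 0 0.012 0.01; 0 0 0 0 0 0.018 0.01; 0 0 0 0 0 0.024 0.01; 0 0 0 0 0 0.024 0.01"}}

```text
time: 42.75
position: [0.6123, 0.0117, 0.1411]
ee_rot: [[-0.998, -0.056, -0.002], [-0.056, 0.998, 0.0], [0.002, 0.0, -1.0]]
contact_force: [-2.8, 1.7, -2.0]
finger_gap: 0.235
grip_force: 30.0
```

Run:
```python
from h import *
s=read_state();print(s['position'],s['contact_force'],s['finger_gap']*.0918,inD(s['position']),go(D(0,-.7,.111),DY,s))
```

```text
[0.61225972 0.01165789 0.14113826] [-2.8459767   1.66633544 -2.02824271] 0.02153044546684369 [-2.95499355 -0.17405133] (array([ 0.03, -0.13, -0.04]), array([-0.003 , -0.0005,  0.0301]))
```

{"method": "jog_arm", "body": {"deltas": "0 0 0 -0.0015 0 0.008 0.01; 0 0 0 -0.0023 0 0.015 0.01; 0 0 0 -0.0025 0 0.021 0.01; 0 0 0 -0.0025 0 0.027 0.01; 0 0 0 -0.0025 0 0.031 0.01"}}

```text
time: 43.38
position: [0.6141, 0.0114, 0.1109]
ee_rot: [[-0.998, -0.056, -0.004], [-0.056, 0.998, -0.0], [0.004, -0.0, -1.0]]
contact_force: [-10.0, 0.4, 15.3]
finger_gap: 0.234
grip_force: 30.0
```

{"method": "jog_arm", "body": {"deltas": "0 0 0 0 0 0.003 0.01; 0 0 0 0 0 0.003 0.01; 0 0 0 0 0 0.003 0.01"}}

```text
time: 43.75
position: [0.6142, 0.0114, 0.1108]
ee_rot: [[-0.998, -0.056, -0.003], [-0.056, 0.998, -0.001], [0.003, -0.001, -1.0]]
contact_force: [-16.5, 0.2, 24.6]
finger_gap: 0.24
grip_force: 30.0
```

{"method": "jog_arm", "body": {"deltas": "0 0 0 0 0 0.003 0.01; 0 0 0 0 0 0.003 0.01; 0 0 0 0 0 0.003 0.01"}}

```text
time: 44.12
position: [0.6155, 0.0115, 0.1099]
ee_rot: [[-0.998, -0.056, -0.0], [-0.056, 0.998, -0.001], [0.0, -0.001, -1.0]]
contact_force: [-19.6, -0.4, 36.6]
finger_gap: 0.234
grip_force: 30.0
```

Run:
```python
from h import *
s=read_state();print(s['position'],s['contact_force'],s['finger_gap']*.0918,inD(s['position']))
```

```text
[0.61548721 0.01152511 0.10987879] [-19.55957151  -0.35051663  36.56717105] 0.021488924443638202 [ 0.25969235 -0.49047923]
```

{"method": "jog_arm", "body": {"deltas": "0 0 0 0 0 0 0.05; 0 0 0 0 0 0 0.05; 0 0 0 0 0 -0.03 0.05; 0 0 0 0 0 -0.06 0.05; 0 0 0 0 0 -0.09 0.05"}}

```text
time: 44.75
position: [0.6163, 0.0109, 0.1951]
ee_rot: [[-0.998, -0.055, 0.0], [-0.055, 0.998, 0.0], [-0.0, -0.0, -1.0]]
contact_force: [-0.0, 0.1, -0.8]
finger_gap: 0.547
grip_force: 0.0
```

{"method": "jog_arm", "body": {"deltas": "0 0 0 0.04 0 -0.02 0.05; 0 0 0 0.09 0 -0.03 0.05; 0 0 0 0.09 0 -0.03 0.05; 0 0 0 0.09 0 -0.03 0.05"}}

```text
time: 45.25
position: [0.5271, 0.0059, 0.225]
ee_rot: [[-0.998, -0.055, 0.002], [-0.055, 0.998, -0.0], [-0.002, -0.0, -1.0]]
contact_force: [0.0, -0.0, 0.6]
finger_gap: 0.543
grip_force: 0.0
```

```bash
cat > red.py <<'E'
from h import *
s=read_state();print(s['time'],s['position']);cm=camera_model('wrist');im=read_camera('wrist')
h=cv2.cvtColor(im,cv2.COLOR_BGR2HSV);m=(((h[...,0]<8)|(h[...,0]>172))&(h[...,1]>150)&(h[...,2]>60)).astype(np.uint8)
n,L,st,ce=cv2.connectedComponentsWithStats(m)
for i in range(1,n):
    if st[i,4]>200: print('red c0 c1 r0 r1',st[i,0],st[i,0]+st[i,2]-1,st[i,1],st[i,1]+st[i,3]-1)
for z in(.130,.135,.140):
  for y in(-91,-.6,90): print(z,y,[np.round(proj(cm,D(a,y+b,z))).astype(int).tolist() for a,b in((-11,-11),(11,11))])
E
python3 red.py; python3 -c "
from h import *
print(go([.46,-.41,.27],-.1))"
```

```text
45.25 [0.52706591 0.00586237 0.22500673]
red c0 c1 r0 r1 251 276 283 305
0.13 -91 [[285, 145], [307, 173]]
0.13 -0.6 [[285, 251], [307, 276]]
0.13 90 [[285, 356], [307, 379]]
0.135 -91 [[288, 143], [311, 171]]
0.135 -0.6 [[288, 250], [311, 276]]
0.135 90 [[288, 358], [311, 381]]
0.14 -91 [[292, 141], [315, 170]]
0.14 -0.6 [[292, 250], [314, 276]]
0.14 90 [[291, 360], [314, 384]]
(array([0.01, 0.08, 8.9 ]), array([ 0.0901, -0.4117, -0.0454]))
```

The battery pin is also home: the head edges match z = 0.130. Now the computer.

{"method": "jog_arm", "body": {"deltas": "0 0 3 0.03 -0.05 -0.04 0.08; 0 0 6 0.06 -0.11 -0.045 0.08; 0 0 8.9 0.09 -0.17 -0.045 0.08; 0 0 8.9 0.09 -0.23 -0.045 0.08; 0 0 8.9 0.09 -0.29 -0.045 0.08"}}

```text
time: 45.92
position: [0.4525, -0.2809, 0.2698]
ee_rot: [[-0.995, 0.099, 0.001], [0.099, 0.995, -0.001], [-0.001, -0.001, -1.0]]
contact_force: [1.7, 0.2, 0.4]
finger_gap: 0.868
grip_force: 0.0
```

{"method": "jog_arm", "body": {"deltas": "0 0 0 -0.009 -0.06 0 0.08; 0 0 0 -0.018 -0.12 0 0.08; 0 0 0 -0.018 -0.12 0 0.08; 0 0 0 -0.018 -0.12 0 0.08; 0 0 0 -0.018 -0.12 0 0.08"}}

```text
time: 46.55
position: [0.4589, -0.3978, 0.2694]
ee_rot: [[-0.995, 0.097, 0.0], [0.097, 0.995, 0.001], [0.0, 0.001, -1.0]]
contact_force: [-0.7, -0.8, 0.0]
finger_gap: 0.871
grip_force: 0.0
```

```bash
python3 mod.py computer; python3 lid.py pics/m_computer.png 45 85 .061
```

```text
46.55 [ 0.4589 -0.3978  0.2694]
['', '_hole', '_handle'] [ 0.4694 -0.4207] -0.15138295919485817 [[ 2.  -0.5]
 [-0.2  0.5]
 [-1.8  0. ]] [(0.87, array([169.6, 246.5])), (0.84, array([140.6, 246.9])), (0.92, array([115. , 247.4]))]
[ 0.4941 -0.4245  0.044 ] (array([ 0.06, -0.01,  3.12]), array([-0.0376, -0.0234,  0.2254]))
```

```bash
sed -i 's/\[...,1\]>110)&(h\[...,2\]>50)/[...,1]>80)\&(h[...,2]>25)/; s/>300/>60/' lid.py; python3 lid.py pics/m_computer.png 45 90 .061
python3 - <<'E'
from h import *
im=cv2.imread('pics/m_computer.png');cm=camera_model('wrist')
# plate edges: rows near tail, bright region
g=cv2.cvtColor(im,cv2.COLOR_BGR2GRAY)
for r in range(108,175,6):
    w=np.nonzero(g[r,190:310]>165)[0]
    if len(w)>20: a,b=at_z(cm,(r,190+w[0]),.01),at_z(cm,(r,190+w[-1]),.01);print(r,np.round(a[:2]*1000),np.round(b[:2]*1000),190+w[0],190+w[-1])
E
```

```text
[ 220  185   44   43 1576] [array([ 499.6, -428.3]), array([49.3, 53.5]), np.float64(80.9)]
108 [ 385. -445.] [ 395. -335.] 220 309
120 [ 399. -447.] [ 406. -378.] 220 275
126 [ 406. -449.] [ 417. -336.] 219 309
132 [ 414. -450.] [ 425. -336.] 219 309
138 [ 421. -451.] [ 432. -337.] 219 309
144 [ 429. -452.] [ 440. -337.] 219 309
150 [ 436. -453.] [ 447. -338.] 219 309
156 [ 444. -454.] [ 455. -338.] 219 309
162 [ 452. -455.] [ 463. -339.] 219 309
168 [ 459. -458.] [ 466. -388.] 218 271
```

{"method": "jog_arm", "body": {"deltas": "0 0 3.4 -0.02 -0.02 0.05 0.08; 0 0 3.4 -0.0376 -0.026 0.1 0.08; 0 0 3.4 -0.0376 -0.026 0.15 0.08; 0 0 3.4 -0.0376 -0.026 0.18 0.08; 0 0 3.4 -0.0376 -0.026 0.2 0.08"}}

```text
time: 47.38
position: [0.4923, -0.4282, 0.0681]
ee_rot: [[-0.987, 0.158, -0.001], [0.158, 0.987, 0.001], [0.001, 0.001, -1.0]]
contact_force: [-0.3, -1.5, 0.6]
finger_gap: 0.872
grip_force: 0.0
```

{"method": "jog_arm", "body": {"deltas": "0 0 0 0 0 0.01 0.08; 0 0 0 0 0 0.02 0.08; 0 0 0 0 0 0.0255 0.08; 0 0 0 0 0 0.0255 0.08; 0 0 0 0 0 0.0255 0.08"}}

```text
time: 48.0
position: [0.4931, -0.4295, 0.0449]
ee_rot: [[-0.987, 0.158, 0.001], [0.158, 0.987, -0.001], [-0.001, -0.001, -1.0]]
contact_force: [-1.0, 0.3, -0.1]
finger_gap: 0.873
grip_force: 0.0
```

{"method": "jog_arm", "body": {"deltas": "0 0 0 0 0 0 0.05; 0 0 0 0 0 0 0.05; 0 0 0 0 0 0 0.05; 0 0 0 0 0 0 0.05; 0 0 0 0 0 0 0.05"}}

```text
time: 48.62
position: [0.4932, -0.4283, 0.0445]
ee_rot: [[-0.987, 0.158, 0.0], [0.158, 0.987, 0.001], [-0.0, 0.001, -1.0]]
contact_force: [-0.5, 3.7, 4.6]
finger_gap: 0.649
grip_force: 30.0
```

{"method": "jog_arm", "body": {"deltas": "0 0 0 0 0 -0.03 0.05; 0 0 0 0 0 -0.07 0.05; 0 0 0 0 0 -0.11 0.05; 0 0 0 0 0 -0.15 0.05; 0 0 0 0 0 -0.15 0.05"}}

```text
time: 49.25
position: [0.4937, -0.4316, 0.1969]
ee_rot: [[-0.987, 0.159, 0.004], [0.159, 0.987, -0.005], [-0.005, -0.004, -1.0]]
contact_force: [-0.2, -0.0, -5.8]
finger_gap: 0.649
grip_force: 30.0
```

```bash
python3 -c "
from h import *
s=read_state();print(s['position'],s['contact_force'],s['finger_gap']*.0918)
print(D(-120,89,.195),go(D(-120,89,.20),DY,s))"
```

```text
[ 0.49371146 -0.43159664  0.19692372] [-0.2046403  -0.03103661 -5.80715436] 0.05962295118016051
[0.49032463 0.09401916 0.195     ] (array([ -0.28,   0.25, -12.43]), array([ 0.087 ,  0.5183, -0.0057]))
```

{"method": "jog_arm", "body": {"deltas": "0 0 -4 0.01 0.05 -0.005 0.05; 0 0 -8 0.02 0.11 -0.005 0.05; 0 0 -12.4 0.03 0.17 -0.005 0.05; 0 0 -12.4 0.04 0.23 -0.005 0.05; 0 0 -12.4 0.05 0.29 -0.005 0.05"}}

```text
time: 49.88
position: [0.4873, -0.1332, 0.1967]
ee_rot: [[-0.998, -0.057, -0.003], [-0.057, 0.998, 0.001], [0.003, 0.001, -1.0]]
contact_force: [2.0, -0.3, -5.1]
finger_gap: 0.653
grip_force: 30.0
```

{"method": "jog_arm", "body": {"deltas": "0 0 0 0 0.06 0 0.05; 0 0 0 0 0.12 0 0.05; 0 0 0 0 0.18 0 0.05; 0 0 0 0 0.22 0 0.05; 0 0 0 0 0.22 0 0.05"}}

```text
time: 50.5
position: [0.4747, 0.0885, 0.1971]
ee_rot: [[-0.998, -0.064, -0.003], [-0.064, 0.998, 0.001], [0.003, 0.002, -1.0]]
contact_force: [-0.3, -1.0, -5.4]
finger_gap: 0.65
grip_force: 30.0
```

{"method": "jog_arm", "body": {"deltas": "0 0 0 0 0 0 0.05; 0 0 0 0 0 0 0.05"}}

```text
time: 50.75
position: [0.4763, 0.0828, 0.1982]
ee_rot: [[-0.999, -0.055, -0.002], [-0.055, 0.999, -0.001], [0.002, -0.001, -1.0]]
contact_force: [0.1, -1.5, -6.0]
finger_gap: 0.649
grip_force: 30.0
```

```bash
python3 -c "
from h import *
s=read_state();print(s['position'],s['contact_force'],inD(s['position']))
print(go(D(-110,89,.1215),DY,s))
cm,im,o=look('wrist',['computer_hole','computer_handle'],base=s['position'][2]-.0443)
for k in o:print(k,o[k][0][1:],inD(o[k][0][0]))"
```

```text
[0.47626257 0.0828064  0.19821885] [ 0.06461588 -1.5374248  -6.01538081] [-134.67800928   78.60655469]
(array([-0.04, -0.1 , -0.14]), array([-0.0248,  0.0105,  0.0767]))
computer_hole (0.95, array([118.8, 261.3])) [-198.60975087   77.87253531]
computer_handle (0.81, array([ 35.9, 268.5])) [-234.17405565   81.21317083]
```

{"method": "jog_arm", "body": {"deltas": "0 0 0 -0.012 0.005 0 0.05; 0 0 0 -0.0248 0.0105 0.02 0.05; 0 0 0 -0.0248 0.0105 0.04 0.05; 0 0 0 -0.0248 0.0105 0.06 0.05; 0 0 0 -0.0248 0.0105 0.065 0.05"}}

```text
time: 51.52
position: [0.5006, 0.0967, 0.133]
ee_rot: [[-0.998, -0.057, -0.002], [-0.057, 0.998, -0.0], [0.002, 0.0, -1.0]]
contact_force: [0.5, 0.4, -5.2]
finger_gap: 0.651
grip_force: 30.0
```

{"method": "jog_arm", "body": {"deltas": "0 0 0 0 0 0.006 0.05; 0 0 0 0 0 0.0115 0.05; 0 0 0 0 0 0.0115 0.05"}}

```text
time: 51.9
position: [0.5008, 0.0966, 0.1227]
ee_rot: [[-0.998, -0.057, -0.0], [-0.057, 0.998, -0.0], [0.0, -0.0, -1.0]]
contact_force: [-0.8, -0.3, -5.3]
finger_gap: 0.655
grip_force: 30.0
```

```bash
python3 -c "
from h import *
s=read_state();print(s['position'],s['contact_force'],inD(s['position']))
print(go(D(18,89,.1215),DY,s))"
```

```text
[0.50083053 0.09661927 0.12273821] [-0.84733012 -0.34687331 -5.28525107] [-109.36303549   90.99737099]
(array([-0.  , -0.  ,  0.02]), array([-0.1274, -0.002 ,  0.0012]))
```

{"method": "jog_arm", "body": {"deltas": "0 0 0 -0.01 -0.002 0 0.05; 0 0 0 -0.025 -0.002 0 0.05; 0 0 0 -0.04 -0.002 0 0.05; 0 0 0 -0.055 -0.002 0 0.05; 0 0 0 -0.07 -0.002 0 0.05"}}

```text
time: 52.52
position: [0.572, 0.0987, 0.1226]
ee_rot: [[-0.998, -0.057, -0.0], [-0.057, 0.998, 0.0], [0.0, 0.0, -1.0]]
contact_force: [-0.2, 0.2, -5.0]
finger_gap: 0.654
grip_force: 30.0
```

{"method": "jog_arm", "body": {"deltas": "0 0 0 -0.015 0 0 0.05; 0 0 0 -0.03 0 0 0.05; 0 0 0 -0.045 0 0 0.05; 0 0 0 -0.055 0 0 0.05; 0 0 0 -0.055 0 0 0.05"}}

```text
time: 53.15
position: [0.6263, 0.1018, 0.1225]
ee_rot: [[-0.998, -0.057, -0.0], [-0.057, 0.998, 0.0], [0.0, 0.0, -1.0]]
contact_force: [-0.4, 0.2, -5.4]
finger_gap: 0.651
grip_force: 30.0
```

{"method": "jog_arm", "body": {"deltas": "0 0 0 0 0 0.003 0.05; 0 0 0 0 0 0.003 0.05; 0 0 0 0 0 0.003 0.078; 0 0 0 0 0 0.003 0.078; 0 0 0 0 0 0.003 0.078"}}

```text
time: 53.78
position: [0.6261, 0.1019, 0.1204]
ee_rot: [[-0.998, -0.057, 0.001], [-0.057, 0.998, 0.0], [-0.001, 0.0, -1.0]]
contact_force: [0.1, 0.3, -0.2]
finger_gap: 0.846
grip_force: 0.0
```

{"method": "jog_arm", "body": {"deltas": "0 0 0 0 0 -0.03 0.078; 0 0 0 0 0 -0.07 0.078; 0 0 0 0.03 0 -0.09 0.078; 0 0 0 0.08 0 -0.09 0.078; 0 0 0 0.14 0 -0.09 0.04"}}

```text
time: 54.4
position: [0.4855, 0.0939, 0.2104]
ee_rot: [[-0.998, -0.057, 0.002], [-0.057, 0.998, 0.001], [-0.002, 0.0, -1.0]]
contact_force: [-0.2, -0.1, 0.8]
finger_gap: 0.787
grip_force: 0.0
```

{"method": "jog_arm", "body": {"deltas": "0 0 0 0 0 0 0.025; 0 0 0 0 0 0 0.025"}}

```text
time: 54.65
position: [0.4871, 0.0938, 0.2107]
ee_rot: [[-0.998, -0.057, 0.003], [-0.057, 0.998, 0.0], [-0.003, 0.0, -1.0]]
contact_force: [0.7, -0.6, -0.3]
finger_gap: 0.571
grip_force: 0.0
```

```bash
python3 -c "
from h import *
s=read_state();print(s['position'],s['contact_force'],inD(s['position']),go(D(-125,89.5,.111),DY,s))
cm,im,o=look('wrist',['computer_hole','computer_handle'],base=.075)
for k in o:print(k,o[k][0][1:],inD(o[k][0][0]))"
```

```text
[0.48707031 0.09384902 0.21069312] [ 0.68345003 -0.60350826 -0.27761677] [-123.25872711   89.01553335] (array([0.  , 0.16, 0.02]), array([0.002 , 0.0005, 0.0997]))
computer_hole (0.97, array([263.3, 264.7])) [-49.91077822  90.94066657]
computer_handle (0.77, array([240.1, 264.5])) [-87.59793251  90.48564013]
```

Same geometry as before, so the same handle push.

{"method": "jog_arm", "body": {"deltas": "0 0 0 0.002 0.0005 0.03 0.025; 0 0 0 0.002 0.0005 0.06 0.025; 0 0 0 0.002 0.0005 0.09 0.025; 0 0 0 0.002 0.0005 0.1 0.025; 0 0 0 0.002 0.0005 0.1 0.025"}}

```text
time: 55.42
position: [0.4842, 0.0944, 0.1093]
ee_rot: [[-0.998, -0.057, -0.001], [-0.057, 0.998, 0.0], [0.001, 0.0, -1.0]]
contact_force: [-0.4, -0.4, 0.2]
finger_gap: 0.268
grip_force: 0.0
```

{"method": "jog_arm", "body": {"deltas": "0 0 0 -0.015 0 0 0.025; 0 0 0 -0.03 0 0 0.025; 0 0 0 -0.045 0 0 0.025; 0 0 0 -0.06 0 0 0.025; 0 0 0 -0.068 0 0 0.025"}}

```text
time: 56.05
position: [0.5529, 0.0981, 0.1097]
ee_rot: [[-0.998, -0.057, 0.0], [-0.057, 0.998, 0.0], [-0.0, 0.0, -1.0]]
contact_force: [-3.8, -0.1, 2.6]
finger_gap: 0.271
grip_force: 2.1
```

{"method": "jog_arm", "body": {"deltas": "0 0 0 -0.004 0 0 0.025; 0 0 0 -0.008 0 0 0.025; 0 0 0 -0.012 0 0 0.025; 0 0 0 -0.014 0 0 0.025; 0 0 0 -0.016 0 0 0.025"}}

```text
time: 56.68
position: [0.5625, 0.0987, 0.1092]
ee_rot: [[-0.998, -0.058, -0.01], [-0.058, 0.998, -0.002], [0.01, -0.002, -1.0]]
contact_force: [-18.0, -2.3, 15.1]
finger_gap: 0.269
grip_force: 9.0
```

```bash
python3 -c "
from h import *
s=read_state();print(s['position'],s['contact_force'],inD(s['position']))"
```

```text
[0.56253823 0.09872791 0.10919591] [-18.02944088  -2.34327526  15.1052549 ] [-47.63543061  89.58715717]
```

{"method": "jog_arm", "body": {"deltas": "0 0 0 0 0 0 0.025; 0 0 0 0.01 0 0 0.025; 0 0 0 0.03 0 0 0.025; 0 0 0 0.05 0 -0.03 0.04; 0 0 0 0.03 0 -0.09 0.05"}}

```text
time: 57.3
position: [0.5331, 0.0965, 0.1969]
ee_rot: [[-0.998, -0.059, -0.008], [-0.059, 0.998, -0.002], [0.008, -0.001, -1.0]]
contact_force: [3.1, -0.5, -0.1]
finger_gap: 0.441
grip_force: 0.0
```

{"method": "jog_arm", "body": {"deltas": "0 0 0 -0.05 0 -0.05 0.05; 0 0 0 -0.1 0 -0.08 0.05; 0 0 0 -0.11 0 -0.08 0.05; 0 0 0 -0.11 0 -0.08 0.05; 0 0 0 -0.11 0 -0.08 0.05"}}

```text
time: 57.92
position: [0.6464, 0.1036, 0.2782]
ee_rot: [[-0.998, -0.058, -0.001], [-0.058, 0.998, -0.0], [0.001, -0.0, -1.0]]
contact_force: [-0.3, -0.7, -0.4]
finger_gap: 0.545
grip_force: 0.0
```

```bash
python3 holes.py computer 90;  python3 -c "
from h import *
print(go([.6547,.3358,.2],.291))"
```

```text
57.925 [0.6464 0.1036 0.2782] [36.4171 89.6648]
computer_hole (0.76, array([138. , 261.4])) [-2.3042 88.0923]
computer_handle (0.71, array([138.1, 179.3])) [-4.9355  8.8782]
dark [ 14  12  19  19 275] [-3.4373 88.2619]
dark [ 0 24  5 21 96] [ 9.5717 66.0916]
(array([-1.000e-02, -5.000e-02, -1.336e+01]), array([-0.0217,  0.2314,  0.0785]))
```

{"method": "jog_arm", "body": {"deltas": "0 0 -5 -0.005 0.06 0 0.05; 0 0 -10 -0.01 0.12 0 0.05; 0 0 -13.4 -0.02 0.18 0 0.05; 0 0 -13.4 -0.0217 0.2314 0 0.05; 0 0 -13.4 -0.0217 0.2314 0.06 0.05"}}

```text
time: 58.7
position: [0.6556, 0.346, 0.2244]
ee_rot: [[-0.955, -0.295, 0.009], [-0.295, 0.955, 0.011], [-0.011, 0.008, -1.0]]
contact_force: [1.1, -0.3, -1.0]
finger_gap: 0.544
grip_force: 0.0
```

{"method": "jog_arm", "body": {"deltas": "0 0 0 0 0 0.02 0.05; 0 0 0 0 0 0.02 0.05; 0 0 0 0 0 0.02 0.05; 0 0 0 0 0 0.02 0.05"}}

```text
time: 59.2
position: [0.6573, 0.3358, 0.2017]
ee_rot: [[-0.958, -0.286, 0.003], [-0.286, 0.958, 0.002], [-0.004, 0.001, -1.0]]
contact_force: [-0.3, 0.0, 1.0]
finger_gap: 0.546
grip_force: 0.0
```

```bash
python3 -c "
from h import *
s=read_state();print(s['position'],s['time'],go([.6547,.3358,.106],.291,s))"
```

```text
[0.65726629 0.3357608  0.20172925] 59.2 (array([ 0.04,  0.22, -0.06]), array([0.0028, 0.0007, 0.0957]))
```

{"method": "jog_arm", "body": {"deltas": "0 0 0 0.0022 0.0007 0.03 0.05; 0 0 0 0.0022 0.0007 0.055 0.05; 0 0 0 0.0022 0.0007 0.062 0.05; 0 0 0 0.0022 0.0007 0.062 0.05; 0 0 0 0.0022 0.0007 0.062 0.05"}}

```text
time: 59.82
position: [0.6545, 0.3364, 0.1389]
ee_rot: [[-0.958, -0.287, 0.002], [-0.287, 0.958, 0.001], [-0.003, 0.001, -1.0]]
contact_force: [0.3, 0.1, -0.6]
finger_gap: 0.541
grip_force: 0.0
```

```bash
python3 -c "
from h import *
s=read_state();print(s['position'],s['time'],go([.6547,.3358,.106],.291,s))"
```

```text
[0.65448641 0.33643356 0.13889407] 59.825 (array([0.04, 0.15, 0.  ]), array([ 0.0001, -0.0007,  0.0329]))
```

{"method": "jog_arm", "body": {"deltas": "0 0 0 0 -0.0005 0.01 0.05; 0 0 0 0 -0.0005 0.02 0.05; 0 0 0 0 -0.0005 0.03 0.05; 0 0 0 0 -0.0005 0.033 0.05; 0 0 0 0 -0.0005 0.033 0.05"}}

```text
time: 60.45
position: [0.6533, 0.3354, 0.1034]
ee_rot: [[-0.958, -0.287, -0.001], [-0.287, 0.958, -0.0], [0.001, -0.0, -1.0]]
contact_force: [-0.0, 0.2, 0.4]
finger_gap: 0.545
grip_force: 0.0
```

{"method": "jog_arm", "body": {"deltas": "0 0 0 0 0 0 0.01; 0 0 0 0 0 0 0.01; 0 0 0 0 0 0 0.01; 0 0 0 0 0 0 0.01; 0 0 0 0 0 0 0.01"}}

```text
time: 61.08
position: [0.6537, 0.3355, 0.1043]
ee_rot: [[-0.958, -0.287, 0.0], [-0.287, 0.958, 0.0], [-0.0, 0.0, -1.0]]
contact_force: [-0.3, -1.3, 1.9]
finger_gap: 0.238
grip_force: 30.0
```

{"method": "jog_arm", "body": {"deltas": "0 0 0 0 0 -0.02 0.01; 0 0 0 0 0 -0.06 0.01; 0 0 0 0 0 -0.1 0.01; 0 0 0 0 0 -0.14 0.01; 0 0 0 0 0 -0.155 0.01"}}

```text
time: 61.7
position: [0.6546, 0.3363, 0.2635]
ee_rot: [[-0.958, -0.287, 0.005], [-0.287, 0.958, 0.003], [-0.005, 0.001, -1.0]]
contact_force: [0.4, 1.3, -1.2]
finger_gap: 0.238
grip_force: 30.0
```

{"method": "jog_arm", "body": {"deltas": "0 0 4 0.03 -0.05 0 0.01; 0 0 8 0.06 -0.1 0 0.01; 0 0 13.4 0.09 -0.15 0 0.01; 0 0 13.4 0.112 -0.2 0 0.01; 0 0 13.4 0.1125 -0.21 0 0.01"}}

```text
time: 62.32
position: [0.6054, 0.0953, 0.2583]
ee_rot: [[-0.999, -0.05, -0.002], [-0.05, 0.999, -0.004], [0.002, -0.004, -1.0]]
contact_force: [-0.5, 0.4, -1.0]
finger_gap: 0.241
grip_force: 30.0
```

{"method": "jog_arm", "body": {"deltas": "0 0 0 0 0 0 0.01; 0 0 0 0 0 0 0.01; 0 0 0 0 0 0 0.01"}}

```text
time: 62.7
position: [0.6059, 0.1042, 0.2588]
ee_rot: [[-0.998, -0.06, -0.0], [-0.06, 0.998, 0.001], [0.0, 0.001, -1.0]]
contact_force: [-0.7, -1.0, -2.4]
finger_gap: 0.237
grip_force: 30.0
```

```bash
python3 holes.py computer 90; python3 -c "
from h import *
s=read_state();print(s['contact_force'],s['finger_gap']*.0918,go(D(-2,89,.25),DY,s))"
```

```text
62.7 [0.6059 0.1042 0.2588] [-4.0331 92.6016]
computer_hole (0.89, array([176.3, 260.6])) [-5.1448 90.5065]
computer_handle (0.9, array([148. , 263.1])) [-38.2784  92.8815]
dark [ 0  0 45  5 78] [-27.5429  87.7   ]
dark [ 11  15  20  18 282] [-3.8644 88.4608]
[-0.11211149 -0.11420187 -1.35706788] 0.022020921604644226 (array([ 0.02, -0.02,  0.12]), array([-0.002 , -0.0025,  0.0089]))
```

{"method": "jog_arm", "body": {"deltas": "0 0 0 -0.0015 -0.003 0.02 0.01; 0 0 0 -0.0015 -0.003 0.04 0.01; 0 0 0 -0.0015 -0.003 0.06 0.01; 0 0 0 -0.0015 -0.003 0.07 0.01; 0 0 0 -0.0015 -0.003 0.07 0.01"}}

```text
time: 63.48
position: [0.607, 0.0987, 0.1875]
ee_rot: [[-0.998, -0.057, -0.003], [-0.057, 0.998, -0.0], [0.003, -0.0, -1.0]]
contact_force: [0.1, -0.1, -2.5]
finger_gap: 0.24
grip_force: 30.0
```

```bash
python3 -c "
from h import *
s=read_state();print(s['position'],s['contact_force'],inD(s['position']),go(D(-2,89,.14),DY,s))"
```

```text
[0.60703964 0.09873609 0.18754989] [ 0.05958511 -0.0924582  -2.46803086] [-3.20582583 87.06011061] (array([-0.01, -0.15,  0.02]), array([-0.0013,  0.0019,  0.0475]))
```

{"method": "jog_arm", "body": {"deltas": "0 0 0 -0.001 0.0018 0.01 0.01; 0 0 0 -0.001 0.0018 0.02 0.01; 0 0 0 -0.001 0.0018 0.03 0.01; 0 0 0 -0.001 0.0018 0.04 0.01; 0 0 0 -0.001 0.0018 0.047 0.01"}}

```text
time: 64.1
position: [0.607, 0.101, 0.1411]
ee_rot: [[-0.998, -0.058, -0.004], [-0.058, 0.998, -0.0], [0.004, -0.0, -1.0]]
contact_force: [-6.9, -0.2, 5.9]
finger_gap: 0.238
grip_force: 30.0
```

```bash
python3 -c "
from h import *
s=read_state();print(s['position'],s['contact_force'],inD(s['position']),go(D(0,89.3,.1093),DY,s))"
```

```text
[0.6069751  0.10100167 0.14105643] [-6.87849918 -0.18334063  5.86119468] [-3.14118953 89.32568954] (array([-0.01, -0.22,  0.04]), array([-0.0033, -0.    ,  0.0317]))
```

{"method": "jog_arm", "body": {"deltas": "0 0 0 -0.001 0 0.008 0.01; 0 0 0 -0.0015 0 0.015 0.01; 0 0 0 -0.002 0 0.021 0.01; 0 0 0 -0.0025 0 0.027 0.01; 0 0 0 -0.0025 0 0.032 0.01"}}

```text
time: 64.72
position: [0.6088, 0.1013, 0.1096]
ee_rot: [[-0.998, -0.058, -0.005], [-0.058, 0.998, -0.001], [0.005, -0.0, -1.0]]
contact_force: [-8.4, -0.3, 5.8]
finger_gap: 0.238
grip_force: 30.0
```

{"method": "jog_arm", "body": {"deltas": "0 0 0 0 0 0.003 0.01; 0 0 0 0 0 0.003 0.01; 0 0 0 0 0 0.003 0.01"}}

```text
time: 65.1
position: [0.6088, 0.1013, 0.1091]
ee_rot: [[-0.998, -0.058, -0.004], [-0.058, 0.998, -0.001], [0.004, -0.001, -1.0]]
contact_force: [-14.6, -2.1, 22.5]
finger_gap: 0.24
grip_force: 30.0
```

```bash
python3 -c "
from h import *
s=read_state();print(s['position'],s['contact_force'],inD(s['position']),go(D(0,89.3,.1093),DY,s))"
```

```text
[0.60878407 0.10127322 0.10909004] [-14.59646651  -2.13576197  22.53446518] [-1.31969134 89.49374767] (array([-0.06, -0.25,  0.05]), array([-0.0013, -0.0002, -0.0002]))
```

{"method": "jog_arm", "body": {"deltas": "0 0 0 -0.001 0 0.003 0.01; 0 0 0 -0.001 0 0.003 0.01; 0 0 0 -0.001 0 0.003 0.01"}}

```text
time: 65.47
position: [0.6104, 0.1014, 0.1082]
ee_rot: [[-0.998, -0.058, -0.003], [-0.058, 0.998, -0.002], [0.003, -0.002, -1.0]]
contact_force: [-19.6, -3.2, 34.6]
finger_gap: 0.24
grip_force: 30.0
```

{"method": "jog_arm", "body": {"deltas": "0 0 0 0 0 0 0.05; 0 0 0 0 0 0 0.05; 0 0 0 0 0 -0.03 0.05; 0 0 0 0 0 -0.06 0.05; 0 0 0 0 0 -0.09 0.05"}}

```text
time: 66.1
position: [0.6125, 0.101, 0.1942]
ee_rot: [[-0.998, -0.057, -0.0], [-0.057, 0.998, 0.0], [0.0, 0.0, -1.0]]
contact_force: [-1.0, 0.0, -0.9]
finger_gap: 0.543
grip_force: 0.0
```

{"method": "jog_arm", "body": {"deltas": "0 0 0 0.04 0 -0.02 0.05; 0 0 0 0.09 0 -0.03 0.05; 0 0 0 0.09 0 -0.03 0.05; 0 0 0 0.09 0 -0.03 0.05"}}

```text
time: 66.6
position: [0.5233, 0.0957, 0.2242]
ee_rot: [[-0.998, -0.057, 0.002], [-0.057, 0.998, 0.0], [-0.002, 0.0, -1.0]]
contact_force: [1.1, 0.7, 0.4]
finger_gap: 0.547
grip_force: 0.0
```

```bash
python3 red.py
```

```text
66.6 [0.52330788 0.09574667 0.22417243]
red c0 c1 r0 r1 252 275 283 304
0.13 -91 [[284, 39], [306, 69]]
0.13 -0.6 [[284, 145], [306, 173]]
0.13 90 [[284, 251], [306, 277]]
0.135 -91 [[287, 35], [310, 66]]
0.135 -0.6 [[287, 143], [310, 171]]
0.135 90 [[287, 251], [310, 277]]
0.14 -91 [[290, 31], [314, 62]]
0.14 -0.6 [[291, 141], [314, 170]]
0.14 90 [[291, 251], [314, 277]]
```

{"method": "jog_arm", "body": {"deltas": "0 0 0 0 0 -0.05 0.05; 0 0 0 0 0 -0.1 0.05; 0 0 0 -0.05 -0.045 -0.1 0.05; 0 0 0 -0.1 -0.09 -0.1 0.05; 0 0 0 -0.11 -0.09 -0.1 0.05"}}

```text
time: 67.28
position: [0.6407, 0.0067, 0.3224]
ee_rot: [[-0.999, -0.05, -0.0], [-0.05, 0.999, -0.002], [0.0, -0.002, -1.0]]
contact_force: [0.0, 0.9, -1.0]
finger_gap: 0.542
grip_force: 0.0
```

{"method": "jog_arm", "body": {"deltas": "0 0 0 0 0 0 0.05; 0 0 0 0 0 0 0.05; 0 0 0 0 0 0 0.05"}}

```text
time: 67.65
position: [0.6368, 0.0135, 0.3242]
ee_rot: [[-0.998, -0.059, -0.0], [-0.059, 0.998, 0.0], [0.0, 0.0, -1.0]]
contact_force: [0.2, 0.2, -0.2]
finger_gap: 0.543
grip_force: 0.0
```

```bash
python3 red.py
python3 - <<'E'
from h import *
np.set_printoptions(precision=3,suppress=True)
for cam in('wrist','top'):
    cm,im,o=look(cam,['pin1'],5,base=.005)
    for x in o.get('pin1',[]):print(cam,x[1],x[2],inD(x[0]))
    cv2.imwrite(f'pics/f_{cam}.png',im)
    for m in('battery','radio','computer'):
        _,_,q=look(cam,[m+'_handle'],base=.075)
        for k in q:print(cam,k,q[k][0][1],inD(q[k][0][0]))
for t in('antenna','meter','lidar'):
    _,_,q=look('top',[t]);print(t,[x[0] for x in q.get(t,[])])
E
```

```text
67.65 [0.63682555 0.01353867 0.32416437]
red c0 c1 r0 r1 169 195 140 162
red c0 c1 r0 r1 253 271 141 162
red c0 c1 r0 r1 329 354 141 162
0.13 -91 [[143, 167], [163, 189]]
0.13 -0.6 [[143, 252], [164, 272]]
0.13 90 [[144, 336], [164, 355]]
0.135 -91 [[144, 166], [164, 188]]
0.135 -0.6 [[144, 252], [165, 272]]
0.135 90 [[144, 337], [165, 356]]
0.14 -91 [[144, 165], [165, 187]]
0.14 -0.6 [[144, 251], [165, 272]]
0.14 90 [[145, 338], [166, 358]]
wrist 0.92 [149.  261.4] [ 0.937 -1.594]
wrist 0.82 [152.4 335.7] [ 4.841 89.447]
wrist 0.8 [145.6 188.2] [ -2.948 -90.769]
wrist 0.68 [ 38.4 428.7] [-123.137  185.306]
wrist battery_handle 0.82 [-34.72   0.14]
wrist radio_handle 0.61 [-34.014 -92.272]
wrist computer_handle 0.8 [-35.981  89.764]
top 0.79 [232.3 183.3] [-148.291  213.997]
top 0.59 [175.7 222.8] [ 6.661 94.263]
top 0.54 [193.7 124.5] [-27.036 376.601]
top battery_handle 0.72 [-29.534   4.902]
top computer_handle 0.92 [-38.12   92.713]
antenna [array([0.743, 0.289, 0.   ])]
meter [array([ 0.712, -0.298,  0.   ])]
lidar []
```

All three handles read about -34 to -36 mm, which is lined up, and the outer head edges put all three heads at z ≈ 0.13. The arm is clear, so I'm handing in.

```bash
python3 -c "
from cell import *
print(finish_job())"
```

```text
the job is handed in; nothing more can be done
None
```

The job is handed in: radio, battery and computer are each in the bay of their lid colour and drawn into line, with a red pin pressed to its collar stop; the white and purple look-alikes toppled early with the arm away from them and were left untouched.

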